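# Latch the transit case and hold a clip open over its card

### The job

Get the transit case ready to go out: swing its hasp right down over the staple, then open the big spring clip that sits on the rim of the small open bin, lift it off and bring it, jaws down, over the top edge of the card that stands on the case's lid, near the middle of that edge. Finish there, still squeezing the clip: the card's edge well inside the mouth, the jaws held wide open, one on each side, neither clip nor robot touching card or case, so that I can slip the delivery note in beside the card; do not let go. Do not bump the card hard or disturb anything else.

Things in the scene. Friction and masses are not known exactly. Their poses are not given: they have to be found in the camera images.
- case: Plywood transit case with aluminium edging, shut, 190 (x) x 280 (y) x 105 mm high, fixed to the table. Origin: centre of its underside; z up; its front, with the hasp and staple, faces its -x. The hasp is at y = 0 of the front's top edge. On the lid an aluminium rail, 14 mm high, holds the card upright.
- card_edge (a point): Middle of the top edge of the stiff white card (3 mm thick, 100 mm wide, 80 mm high) held upright and firm in the rail on the lid: 185 mm above the table, at x = +45, y = +45 mm of the case. Axes as the case's: x is the card's normal, y runs along the edge, z up. Only the tape roll stands near it on the lid.
- hasp_hinge (a point): Centre of the hasp's hinge barrel (7 mm thick, along the case's y) at the front's top edge: 100 mm in front (-x) of the case's origin, 105 mm above the table. Axes as the case's. The staple, a steel loop 4 mm thick standing out of the front face, lies 37 to 53 mm below this point and reaches 15 mm farther out (-x) than it.
- hasp (a joint): Angle of the hasp, a steel plate 3 mm thick, 34 mm wide, 69 mm long from its hinge, with a slot 10 x 22 mm (35 to 57 mm from the hinge) that passes over the staple. 0: hanging flat on the front, fully over the staple, its stop; 1.57: straight out to the front (the case's -x); 3.14: straight up; more: leaning back over the lid. Friction (0.05 N m) keeps it where it is left.
- hasp_end (a point): Middle of the rolled free end of the hasp plate, 66 mm from the hinge.
- bin: Small open bin, green, 150 (x) x 200 (y) x 90 mm high, walls 4 mm, fixed to the table. Origin: centre of its underside; z up. The big clip sits on its front (-x) wall. Low loose fittings lie inside.
- clip: The big spring clip: two mirrored steel halves on a pin with a coil spring, 24 mm wide, black rubber jaw pads and handle sleeves. It stands jaws down on the bin's rim, pinching the wall. Frame of one half: origin mid-pin, 26 mm above the rim; at the start z up to the handles, x across the wall (the squeezing direction), y along the pin. Jaws reach 44 mm below the pin. About 80 g.
- clip_jaw (a joint): Angle between the clip's halves: 0 with the jaws parallel, 4 mm apart (as on the bin's wall), -0.1 shut, at most 0.72; grows as the handles are squeezed, each half turning by half of it. Gap between the jaw tips: about 4 mm + 44 mm x angle. Springs shut when let go. Squeezing takes about 10 N at 0 and 15 N at 0.5.
- clip_tip_a (a point): Lower inner corner of the jaw pad of the half that carries the frame, mid-width: 44 mm below the pin, 18 mm down the bin wall at the start. The mouth is free from here up to 7 mm below the pin.
- clip_tip_b (a point): The same point on the other half of the clip.
- clip_handle_a (a point): Centre of the round rubber handle end (11 mm thick, 24 mm long along y) of the half that carries the frame: at the start 36 mm above the pin and 24 mm to its +x side. The two ends measure 59 mm over all; at joint clip_jaw = 0.5 about 40 mm, 41 mm above the pin.
- clip_handle_b (a point): Centre of the other handle end, 24 mm to the -x side of the pin at the start. The clip is squeezed between the two handle ends.
- small_clip: Bystander: a smaller spring clip of the same shape, 53 mm long, lying flat on the table beyond the spanner; not the one to use.
- tape: Bystander: roll of tape, 60 mm across, 24 mm high, lying on the case's lid beside the card. Origin at the centre of its underside.
- coupling: Bystander: brass pipe coupling, 40 mm across, 34 mm high, standing in the bin. Origin at the centre of its underside.
- bolt: Bystander: steel bolt with a 28 mm head, about 45 mm high, standing in the bin. Origin at its underside.
- spanner: Bystander: spanner lying flat on the table between case and bin.
- jar: Bystander: clear jar with a dark lid, 60 mm across, 85 mm high, standing at the left. Origin at the centre of its underside.
- carton: Bystander: closed cardboard carton, 90 x 120 x 60 mm, at the right. Origin at the centre of its underside.
- card: The card itself, as a body; its origin and axes are those of point card_edge.
There are look-alikes about, which are no part of the job. Leave any blue, orange or turquoise look-alike of the clip alone.

How it is judged:
On the way, in this order (a step that is already met when the one before it is completed fails the run):
1. the hasp is down over the staple (value of joint hasp below 0.12 rad), for 0.2 s.
2. the clip is squeezed open and lifted clear of the bin (distance of clip from where it was at the start of the episode above 0.04 m and height (world z) of clip_tip_a above 0.1 m and value of joint clip_jaw above 0.05 rad and contact force between clip and the fingers above 2 N and contact force between clip and bin below 0.2 N), for 0.2 s.
At the end, for the whole second after the job is handed in: Hasp within 0.12 rad of fully down. The big clip, still squeezed in the fingers, upright and still, is open 0.25 rad or more, its jaw tips 6 mm or more below the card edge, one on each side, 2 mm or more clear of its faces, within 35 mm of its middle; neither clip nor robot touches card or case (value of joint hasp below 0.12 rad and value of joint clip_jaw above 0.25 rad and ((x of clip_tip_a in the frame of card_edge above 0.0035 m and x of clip_tip_b in the frame of card_edge below -0.0035 m) or (x of clip_tip_a in the frame of card_edge below -0.0035 m and x of clip_tip_b in the frame of card_edge above 0.0035 m)) and z of each of clip_tip_a, clip_tip_b in the frame of card_edge below -0.006 m and y of clip_tip_a in the frame of card_edge between -0.035 and 0.035 m and y of clip_tip_b in the frame of card_edge between -0.035 and 0.035 m and angle between clip's own z axis and vertical below 0.75 rad and contact force between clip and the fingers above 3 N and contact force between each of clip, the arm, the fingers and case below 0.3 N and linear speed of clip below 0.03 m/s); the arm keeps its last pose, push and grip.
It fails at once if the card was bumped hard (over 10 N) (contact force between card and anything else above 10 N).
It fails at once if another thing was disturbed (moved over 25 mm) (distance of any of small_clip, tape, coupling, bolt, spanner, jar, carton from where it was at the start of the episode above 0.025 m).
It also fails if it takes over 64 s, if anything falls off the work surface, if the arm or the gripper's body presses on something with over 40 N, if the wrist force passes 120 N, or if a joint passes its speed limit or range.

### The arm

A 7-joint arm with a two-finger parallel gripper is mounted at the origin on the work surface. World frame = base frame: x ahead of the robot, y to its left, z up, the work surface at z = 0. Lengths are in m, angles in rad, forces in N, time in s.
With the tool pointing down it reaches from about 0.4 to 0.85 m from the base axis. Payload 4.5 kg.
Tool frame: the origin (TCP) lies midway between the tips of the shut fingers; the grasp point (between the pads) lies 19 mm behind it (r.hold_point_z is the distance from the TCP to the grasp point, in m); z points along the fingers, y is the direction in which the jaws open and shut (so a half turn about z gives the same grasp; the last joint's range is limited). The gripper opens to 88 mm and grips with 3 to 60 N. Pads are 18 mm wide; open, the fingers measure 123 mm over their backs; the gripper's body (75 mm by 187 mm) begins 45 mm behind the grasp point.
Start: joints at [1.228, 0.689, -0.195, 1.565, 0.157, 0.902, -0.215], TCP at [0.23, -0.581, 0.239] pointing down, gripper open.
Joint ranges: [-3.01, 3.01], [-0.46, 2.08], [-1.47, 1.51], [0.13, 2.56], [-1, 4.14], [0.04, 2.09], [-2.66, 2.66]. Speed limits (rad/s): [2.57, 2.57, 3.14, 3.14, 3.14, 3.14, 3.14].

### API

Orientations are given as a unit quaternion [x, y, z, w].
In Python, from plant import r gives the robot as it stands. The module is installed in compiled form; this text tells all that it offers.
- The arm moves only by the tool move_arm, never from a script. Its arguments are lists of equal length, an entry for each row: "turn": the turn, a rotation vector about the tool's x, y, z in units of 2 pi rad (1.0 is 2 pi rad), a list of three; "dp": the shift along the tool's x, y, z in units of 2.5 cm (1.0 is 2.5 cm), a list of three; "jaw": the closure, from -1 (fully open) to 1 (shut), so that 0 is half open. In form: {"turn": [[wx, wy, wz], ...], "dp": [[x, y, z], ...], "jaw": [jaw, ...]}. A call has 1 to 10 rows; each row shifts and turns the commanded pose from where the row before left it, along the tool's axes as they then stand; what a row does not reach is not made up. A row lasts 1/12 s, in which the tool goes at most 41.7 mm and 7.16 degrees, less where a joint would pass 70% of its speed; a pose out of reach is approached as far as the arm can. A call with a number of a shift or a turn outside -1 to 1 is refused whole. A call with a gripper value outside its range is refused whole. The fingers move at their own pace and stop on an object; "newtons" is the grip in N (left out, the last holds). Time passes only in rows, so rows that do not move let the fingers close. It gives the time, the measured TCP pose, the force and the opening at its end, in the units of the state.
- r.get_state(): the state, without advancing time (a new reading comes with each control period).
- r.snapshot(name): name is "scene" or "top"; returns a dict with "frame" (480x640x3 uint8, blue, green, red), "mtx" (3x3 intrinsics, pixels), "origin" and "orientation" of the camera in the world. Camera axes: x right, y up, looking along -z (the intrinsics and any distortion apply to the point x, -y, -z); pixel columns grow to the right and rows downward; lengths in m; the calibration is good to about 2 mm. A picture is of the moment at which its call begins. There is no depth.
- r.finish_job(): hands the job in, once; it reports no verdict.
The state is a dict: "clock": time; "q": joint angles; "qd": joint speeds; "joint_torque": joint torques, N m; "tool_pos": TCP position; "eef_rot": TCP orientation; "contact_force": force on the tool from outside, world axes, zero at the start; "moment": the same for the moment, N m; "opening": opening from 0.0 (shut) to 1.0 (fully open).
Only numpy, scipy, OpenCV 4.12 (cv2) and the standard library are available. Lean on these libraries where they do the work, as an engineer would, in place of code of your own. Each camera call takes 0.05 s, during which the arm holds its last target.

## Working session

There is one attempt and no reset: what is moved stays moved. The work goes in short steps, Python scripts to look and compute and a tool call to move; the robot and the scene stay as the last step left them, time stands still between calls to the robot, and variables do not carry over. Pictures are saved under pics/ and viewed, and the job is handed in when it is done.

Besides the shell and the picture viewer there is one more tool, called after "Call:" by a JSON object that holds its "api" and its "payload", one argument or row to a line. move_arm: Moves the arm, as the interface text tells. Shifts and turns lie within -1 to 1; 1 stands for 2.5 cm of shift or 2 pi rad of turn. Its arguments: {"type":"object","properties":{"turn":{"type":"array","items":{"type":"array","items":{"type":"number","minimum":-1,"maximum":1}}},"dp":{"type":"array","items":{"type":"array","items":{"type":"number","minimum":-1,"maximum":1}}},"jaw":{"type":"array","items":{"type":"number"}},"newtons":{"type":"number"}},"required":["turn","dp","jaw"]}

```bash
mkdir -p pics; cat > h.py <<'E'
import numpy as np, cv2
from plant import r
from scipy.spatial.transform import Rotation as R
def snap(n,fn=None):
    s=r.snapshot(n)
    if fn: cv2.imwrite('pics/'+fn,s['frame'])
    return s
def cam(s):
    o=s['orientation']; o=np.array(o)
    M=R.from_quat(o).as_matrix() if o.shape==(4,) else o
    return np.array(s['mtx']),np.array(s['origin']),M
def ray(s,u,v):
    K,o,M=cam(s)
    d=np.linalg.inv(K)@[u,v,1]; d=M@np.array([d[0],-d[1],-d[2]])
    return o,d
def atz(s,u,v,z):
    o,d=ray(s,u,v); return o+d*(z-o[2])/d[2]
def proj(s,p):
    K,o,M=cam(s); c=M.T@(np.array(p)-o); q=K@[c[0],-c[1],-c[2]]; return q[:2]/q[2]
def tri(obs):
    A=[];b=[]
    for s,u,v in obs:
        o,d=ray(s,u,v); d=d/np.linalg.norm(d); P=np.eye(3)-np.outer(d,d); A.append(P); b.append(P@o)
    x=np.linalg.lstsq(np.vstack(A),np.hstack(b),rcond=None)[0]
    return x
def crop(s,x0,y0,x1,y1,k,fn):
    cv2.imwrite('pics/'+fn,cv2.resize(s['frame'][y0:y1,x0:x1],None,fx=k,fy=k,interpolation=cv2.INTER_CUBIC))
E
python3 - <<'E'
from h import *
import pickle
a=snap('scene','s0.png');b=snap('top','t0.png')
pickle.dump((a,b),open('s0.pkl','wb'))
for s in(a,b): print(s['mtx'],s['origin'],s['orientation'],[k for k in s])
print(r.get_state(), r.hold_point_z)
E
```

```text
[[605.2719836    0.         315.38790343]
 [  0.         605.2719836  242.88513805]
 [  0.           0.           1.        ]] [ 1.29128179 -0.87410924  1.04892365] [0.40484765 0.15395878 0.31751588 0.84355127] ['frame', 'mtx', 'origin', 'orientation']
[[593.26912339   0.         315.04758222]
 [  0.         593.26912339 243.44080769]
 [  0.           0.           1.        ]] [ 4.44666740e-01 -5.28273626e-04  1.92184783e+00] [ 0.02610614 -0.02489859 -0.70185146  0.71140921] ['frame', 'mtx', 'origin', 'orientation']
{'clock': 0.1, 'q': array([ 1.22780073,  0.68989562, -0.19452752,  1.56622456,  0.15731832,
        0.90249429, -0.21508642]), 'qd': array([-9.86089240e-05, -1.29714136e-03, -1.45091412e-03, -2.55044058e-03,
        7.41405391e-04, -5.13619113e-04,  1.62903180e-04]), 'joint_torque': array([-2.89890522e-03, -5.28493631e+01, -1.27116110e+00, -1.53834325e+01,
       -5.25030855e-02,  2.06343684e-03,  6.20017590e-05]), 'tool_pos': array([ 0.2297183 , -0.58065212,  0.23799735]), 'eef_rot': array([ 9.82295396e-01,  1.87336840e-01, -2.14703202e-04, -7.85539565e-04]), 'contact_force': array([-0.09134663,  0.02489435, -0.40114935]), 'moment': array([-0.00338998,  0.04462252,  0.03247833]), 'opening': 1.002346566723877} 0.0187
```

View pics/s0.png

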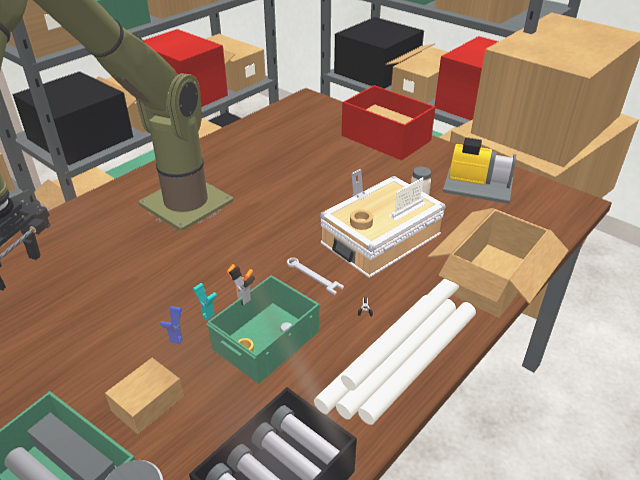

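View pics/t0.png

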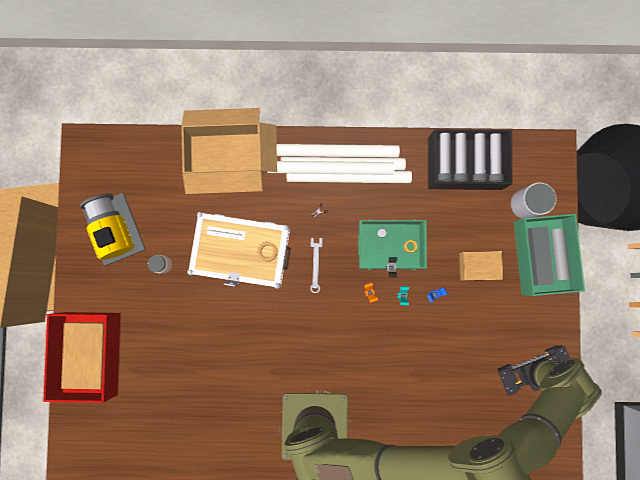

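```bash
python3 - <<'E'
from h import *
import pickle
a,b=pickle.load(open('s0.pkl','rb'))
crop(a,310,150,460,280,5,'c1.png')
crop(b,180,200,300,295,6,'c2.png')
crop(a,160,250,330,390,4.5,'c3.png')
crop(b,350,210,450,310,6,'c4.png')
E
```

```text
(no output)
```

View pics/c1.png

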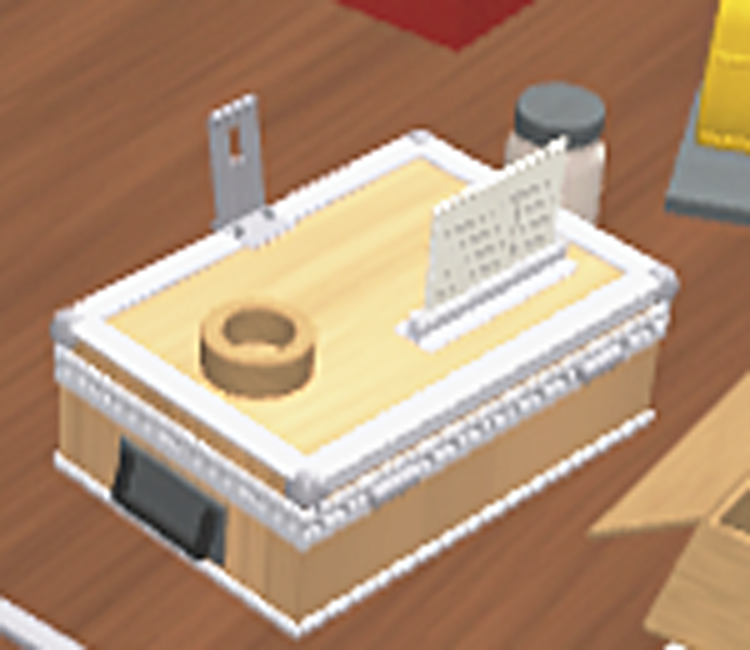

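View pics/c2.png

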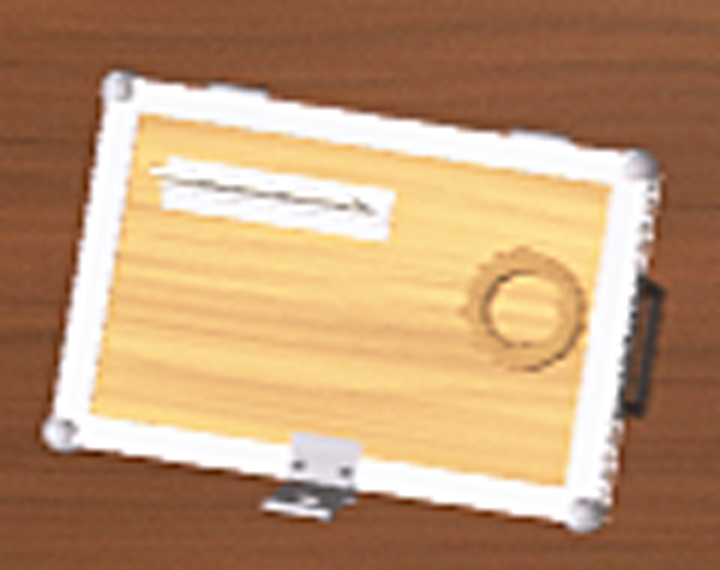

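View pics/c3.png

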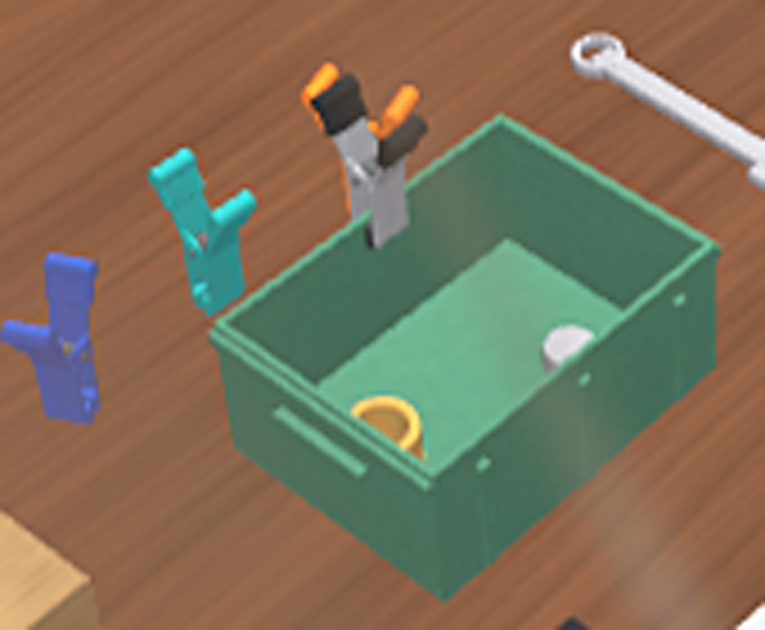

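View pics/c4.png

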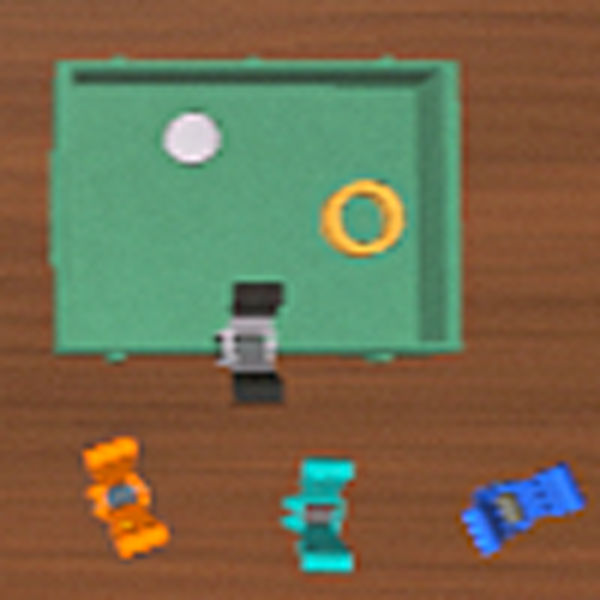

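```bash
cat > m1.py <<'E'
from h import *
import pickle
from scipy.optimize import least_squares
a,b=pickle.load(open('s0.pkl','rb'))
# lid corners (case frame x,y): top-left img = far(+x), left(+y)
L=[(.095,.14,.105),(.095,-.14,.105),(-.095,-.14,.105),(-.095,.14,.105)]
T=[(115,78),(650,158),(590,522),(52,437)]
S=[(670,285),(305,490),(62,325),(422,138)]
T=[(180+u/6,200+v/6) for u,v in T]; S=[(310+u/5,150+v/5) for u,v in S]
def W(p,q): c,s=np.cos(p[2]),np.sin(p[2]); return np.array([p[0]+c*q[0]-s*q[1],p[1]+s*q[0]+c*q[1],q[2]])
for use in('t','s','ts'):
    def f(p):
        o=[]
        for q,t,s in zip(L,T,S):
            if 't' in use:o+=list(proj(b,W(p,q))-t)
            if 's' in use:o+=list(proj(a,W(p,q))-s)
        return o
    z=least_squares(f,[.6,.22,0]);print(use,z.x,np.round(z.fun,1))
p=z.x
print('hinge',W(p,(-.1,0,.105)),'card',W(p,(.045,.045,.185)))
for n,q in(('hinge',(-.1,0,.105)),('card',(.045,.045,.185)),('ca',(.045,.095,.185)),('cb',(.045,-.005,.185))):
  print(n,(proj(b,W(p,q))-[180,200])*6,(proj(a,W(p,q))-[310,150])*5)
for th in (2.6,2.8,3.0,3.14):
  q=(-.1-.066*np.sin(th),0,.105-.066*np.cos(th)); print(th,(proj(b,W(p,q))-[180,200])*6,(proj(a,W(p,q))-[310,150])*5)
np.save('case.npy',p)
# clip
for nm,t,s in(('ha',(350+258/6,210+297/6),None),):
  pass
E
python3 m1.py
```

```text
t [ 0.55363536  0.23777144 -0.14118423] [-0.3 -0.7  0.2 -0.1  0.4  0.4 -0.3  0.4]
s [ 0.55596611  0.23490738 -0.14499174] [ 1.4 -0.8  0.2  0.9 -1.6 -0.5 -0.1 -0.3]
ts [ 0.55442957  0.23691919 -0.14293571] [ 0.  -1.   1.3 -1.4  0.5 -0.3  0.3  0.3  0.6  0.2 -1.5 -1.  -0.   0.1
 -0.2 -0.7]
hinge [0.45544937 0.25116414 0.105     ] card [0.60538089 0.27505005 0.185     ]
hinge [320.91947756 490.00354213] [239.27127059 219.38167233]
card [256.80087945 181.5370002 ] [502.18445062 178.30308147]
ca [156.25795702 165.71902614] [566.92546284 144.14376176]
cb [357.4155137  197.36625636] [435.3197781 213.5829087]
2.6 [293.61519111 557.42395624] [200.77852051 107.6088363 ]
2.8 [295.96999751 533.52972009] [216.01313575 107.6043542 ]
3.0 [299.36637021 507.73906395] [232.38183707 112.15160221]
3.14 [302.28695586 489.16304046] [244.15554472 117.9902235 ]
```

```bash
python3 - <<'E'
from h import *
import pickle
a,b=pickle.load(open('s0.pkl','rb'))
crop(a,220,255,265,310,12,'c5.png')
crop(b,375,250,410,285,16,'c6.png')
crop(a,340,160,380,210,12,'c7.png')
crop(b,215,265,250,295,18,'c8.png')
E
```

```text
(no output)
```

View pics/c5.png

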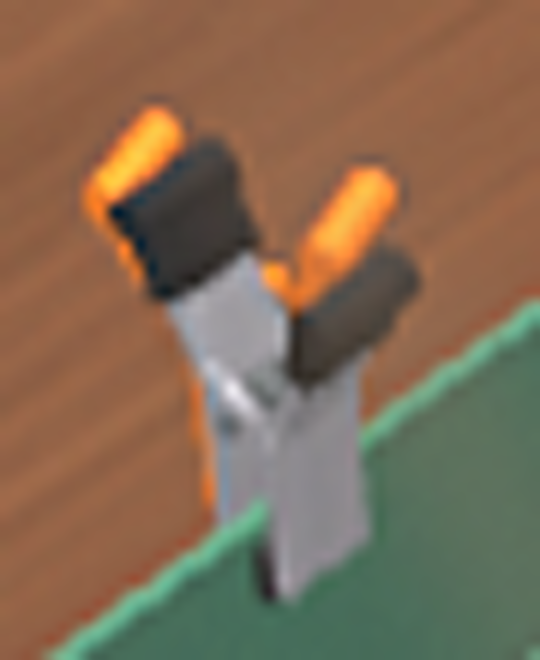

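View pics/c6.png

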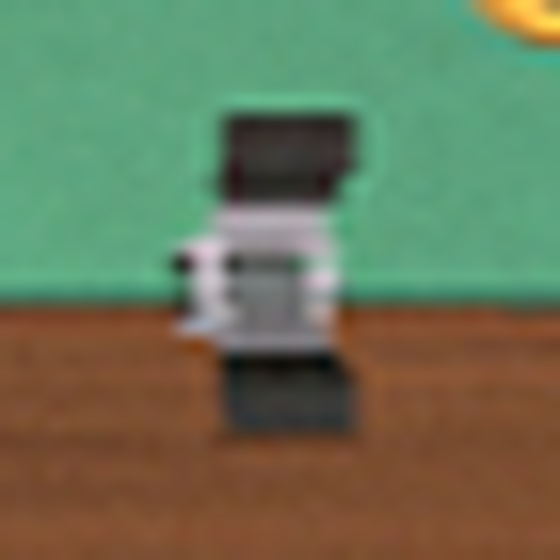

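View pics/c7.png

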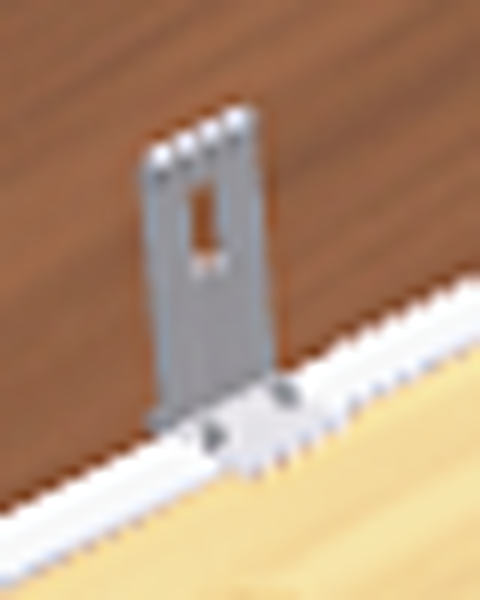

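View pics/c8.png

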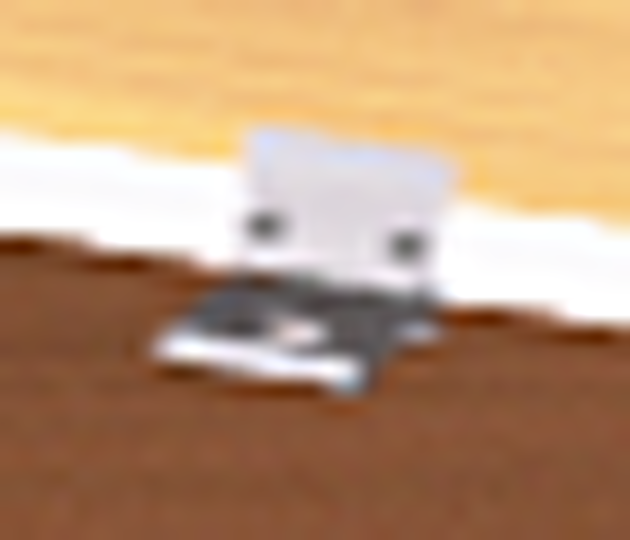

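```bash
cat > m2.py <<'E'
from h import *
import pickle
from scipy.optimize import least_squares
a,b=pickle.load(open('s0.pkl','rb'))
print('hasp end',tri([(b,215+258/18,265+360/18),(a,340+202/12,160+137/12)]))
# bin rim corners
L=[(.075,.1,.09),(.075,-.1,.09),(-.075,-.1,.09),(-.075,.1,.09)]
T=[(55,60),(460,60),(463,352),(55,354)]
S=[(720,245),(432,488),(212,330),(500,115)]
T=[(350+u/6,210+v/6) for u,v in T]; S=[(160+u/4.5,250+v/4.5) for u,v in S]
def W(p,q): c,s=np.cos(p[2]),np.sin(p[2]); return np.array([p[0]+c*q[0]-s*q[1],p[1]+s*q[0]+c*q[1],q[2]])
for use in('t','s','ts'):
    def f(p):
        o=[]
        for q,t,s in zip(L,T,S):
            if 't' in use:o+=list(proj(b,W(p,q))-t)
            if 's' in use:o+=list(proj(a,W(p,q))-s)
        return o
    z=least_squares(f,[.5,-.2,0]);print(use,z.x,np.round(z.fun,1))
p=z.x
print('wall mid',W(p,(-.073,0,.09)))
print('h far',atz(b,393,259.7,.152),'h near',atz(b,393.1,274.6,.152))
c=(W(p,(-.073,0,.09)))
for off in np.arange(0,.031,.01):
  for s in(1,-1):
    P=W(p,(-.073+s*.024,-.0+off,.152)); print(off,s,(proj(b,P)-[375,250])*16,(proj(a,P)-[220,255])*12)
E
python3 m2.py
```

```text
hasp end [0.44546272 0.2541241  0.17244166]
t [ 0.57745882 -0.23789287  0.01333055] [ 1.4  0.2 -1.6  0.3 -1.5 -0.1  1.7 -0.4]
s [ 0.57907529 -0.2393012   0.01504474] [-0.7  0.7  0.4 -0.9  0.3 -0.2 -0.1  0.8]
ts [ 0.57828194 -0.23861212  0.01443113] [ 1.6  0.  -0.7  0.4 -1.4 -0.   0.4 -1.3 -1.2 -0.4  0.3 -0.6  1.9 -0.6
 -0.1  0.5]
wall mid [ 0.50528954 -0.23966555  0.09      ]
h far [ 0.52704218 -0.22993144  0.152     ] h near [ 0.48262658 -0.23041135  0.152     ]
0.0 1 [338.3815195  143.85490278] [319.17689789 338.94633376]
0.0 -1 [341.14444006 401.47478581] [137.73786797 225.82164782]
0.01 1 [284.7693327  143.90405317] [358.27299544 310.80393628]
0.01 -1 [287.42725999 401.52235059] [176.92344963 198.68002946]
0.02 1 [231.15784454 143.95320292] [397.02264281 282.91092273]
0.02 -1 [233.7107813  401.56991474] [215.76800908 171.77461776]
0.03 1 [177.54705499 144.00235202] [435.43042479 255.26399287]
0.03 -1 [179.99500396 401.61747828] [254.27597876 145.10234258]
```

```bash
cat > plan.py <<'E'
from h import *
cp=np.load('case.npy')
def CW(q): c,s=np.cos(cp[2]),np.sin(cp[2]); return np.array([cp[0]+c*q[0]-s*q[1],cp[1]+s*q[0]+c*q[1],q[2]])
def info():
    s=r.get_state(); M=R.from_quat(s['eef_rot']).as_matrix()
    print('t',round(s['clock'],2),'pos',np.round(s['tool_pos'],4),'yang',round(np.arctan2(M[1,1],M[0,1]),3),'z',np.round(M[:,2],3),'q',np.round(s['q'],2),'F',np.round(s['contact_force'],1),'op',round(s['opening'],3))
    c,si=np.cos(cp[2]),np.sin(cp[2]); d=s['tool_pos'][:2]-cp[:2]
    print('case frame',np.round([c*d[0]+si*d[1],-si*d[0]+c*d[1]],4))
    return s
def to(target,yang=None,n=None):
    """print rows: rotate uniformly about tool z to have y axis at angle yang (mod pi given explicit)"""
    s=r.get_state(); M=R.from_quat(s['eef_rot']); p=s['tool_pos'].copy()
    Mm=M.as_matrix(); rv=np.zeros(3)
    if yang is not None:
        y=np.array([np.cos(yang),np.sin(yang),0]); z=np.array([0,0,-1.]); G=R.from_matrix(np.c_[np.cross(y,z),y,z])
        rv=(M.inv()*G).as_rotvec()
    d=np.linalg.norm(np.array(target)-p)
    n0=max(int(np.ceil(d/.024)),int(np.ceil(np.linalg.norm(rv)/.12)),1)
    n=max(n or 0,n0); step=np.array(target)-p; step/=n
    print('n',n,'turn each',np.round(rv/n/2/np.pi,4),'total rv',np.round(rv,3))
    for i in range(n):
        print(i,np.round((M.inv().apply(step))/.025,2).tolist()); M=M*R.from_rotvec(rv/n)
        if np.linalg.norm(rv)<.01: break
E
python3 - <<'E'
from plan import *
info()
print(CW((-.07,0,.2)), np.pi/2+cp[2])
to([.45,-.2,.27])
E
```

```text
t 0.1 pos [ 0.2297 -0.5807  0.238 ] yang -1.194 z [-0.001  0.001 -1.   ] q [ 1.23  0.69 -0.19  1.57  0.16  0.9  -0.22] F [-0.1  0.  -0.4] op 1.002
case frame [-0.2049 -0.8555]
[0.48514343 0.24689065 0.2       ] 1.4278606145435275
n 19 turn each [0. 0. 0.] total rv [0. 0. 0.]
0 [0.73, -0.57, -0.07]
```

Call:
{"api": "move_arm", "payload": {
  "turn": [
    [0, 0, 0],
    [0, 0, 0],
    [0, 0, 0],
    [0, 0, 0],
    [0, 0, 0],
    [0, 0, 0],
    [0, 0, 0],
    [0, 0, 0],
    [0, 0, 0],
    [0, 0, 0]
  ],
  "dp": [
    [0.73, -0.57, -0.07],
    [0.73, -0.57, -0.07],
    [0.73, -0.57, -0.07],
    [0.73, -0.57, -0.07],
    [0.73, -0.57, -0.07],
    [0.73, -0.57, -0.07],
    [0.73, -0.57, -0.07],
    [0.73, -0.57, -0.07],
    [0.73, -0.57, -0.07],
    [0.73, -0.57, -0.07]
  ],
  "jaw": [0.68, 0.68, 0.68, 0.68, 0.68, 0.68, 0.68, 0.68, 0.68, 0.68],
  "newtons": 30
}}

```text
clock: 0.93
tool_pos: [0.3475, -0.3803, 0.256]
eef_rot: [0.982, 0.187, -0.0, -0.0]
contact_force: [0.6, -0.3, -0.2]
opening: 0.266
```

```bash
python3 - <<'E'
from plan import *
info()
to([.47,-.2,.27])
E
```

```text
t 0.93 pos [ 0.3475 -0.3803  0.256 ] yang -1.194 z [-0.001  0.    -1.   ] q [ 0.86  0.52 -0.19  1.87  0.14  0.76 -0.59] F [ 0.6 -0.3 -0.2] op 0.266
case frame [-0.1169 -0.6404]
n 10 turn each [0. 0. 0.] total rv [0. 0. 0.]
0 [0.72, -0.49, -0.06]
```

```bash
python3 - <<'E'
from plan import *
t=CW((-.07,0,.23)); print(t)
to(t,1.428,n=28)
E
```

```text
[0.48514343 0.24689065 0.23      ]
n 28 turn each [-0.     -0.     -0.0149] total rv [-1.000e-03 -1.000e-03 -2.622e+00]
0 [0.51, -0.76, 0.04]
1 [0.58, -0.71, 0.04]
2 [0.65, -0.65, 0.04]
3 [0.7, -0.59, 0.04]
4 [0.76, -0.52, 0.04]
5 [0.8, -0.45, 0.04]
6 [0.84, -0.37, 0.04]
7 [0.87, -0.29, 0.04]
8 [0.89, -0.21, 0.04]
9 [0.91, -0.12, 0.04]
10 [0.92, -0.04, 0.04]
11 [0.92, 0.05, 0.04]
12 [0.91, 0.13, 0.04]
13 [0.89, 0.22, 0.04]
14 [0.87, 0.3, 0.04]
15 [0.84, 0.38, 0.04]
16 [0.8, 0.46, 0.04]
17 [0.75, 0.53, 0.04]
18 [0.7, 0.6, 0.04]
19 [0.64, 0.66, 0.04]
20 [0.57, 0.72, 0.04]
21 [0.5, 0.77, 0.04]
22 [0.43, 0.81, 0.04]
23 [0.35, 0.85, 0.04]
24 [0.27, 0.88, 0.04]
25 [0.19, 0.9, 0.04]
26 [0.1, 0.91, 0.04]
27 [0.02, 0.92, 0.04]
```

Call:
{"api": "move_arm", "payload": {
  "turn": [
    [0, 0, -0.015],
    [0, 0, -0.015],
    [0, 0, -0.015],
    [0, 0, -0.015],
    [0, 0, -0.015],
    [0, 0, -0.015],
    [0, 0, -0.015],
    [0, 0, -0.015],
    [0, 0, -0.015],
    [0, 0, -0.015]
  ],
  "dp": [
    [0.51, -0.76, 0],
    [0.58, -0.71, 0],
    [0.65, -0.65, 0],
    [0.7, -0.59, 0],
    [0.76, -0.52, 0],
    [0.8, -0.45, 0],
    [0.84, -0.37, 0],
    [0.87, -0.29, 0],
    [0.89, -0.21, 0],
    [0.91, -0.12, 0]
  ],
  "jaw": [0.68, 0.68, 0.68, 0.68, 0.68, 0.68, 0.68, 0.68, 0.68, 0.68]
}}

```text
clock: 1.77
tool_pos: [0.3957, -0.1563, 0.2561]
eef_rot: [0.789, 0.615, -0.0, -0.0]
contact_force: [0.2, 0.5, -0.2]
opening: 0.16
```

Call:
{"api": "move_arm", "payload": {
  "turn": [
    [0, 0, -0.015],
    [0, 0, -0.015],
    [0, 0, -0.015],
    [0, 0, -0.015],
    [0, 0, -0.015],
    [0, 0, -0.015],
    [0, 0, -0.015],
    [0, 0, -0.015],
    [0, 0, -0.015],
    [0, 0, -0.015]
  ],
  "dp": [
    [0.92, -0.04, 0],
    [0.92, 0.05, 0],
    [0.91, 0.13, 0],
    [0.89, 0.22, 0],
    [0.87, 0.3, 0],
    [0.84, 0.38, 0],
    [0.8, 0.46, 0],
    [0.75, 0.53, 0],
    [0.7, 0.6, 0],
    [0.64, 0.66, 0]
  ],
  "jaw": [0.68, 0.68, 0.68, 0.68, 0.68, 0.68, 0.68, 0.68, 0.68, 0.68]
}}

```text
clock: 2.6
tool_pos: [0.4431, 0.0687, 0.256]
eef_rot: [0.424, 0.906, -0.0, -0.0]
contact_force: [0.4, 0.7, -1.0]
opening: 0.156
```

```bash
python3 - <<'E'
from plan import *
info()
t=CW((-.065,0,.23)); print(t)
to(t,1.428)
E
```

```text
t 2.6 pos [0.4431 0.0687 0.256 ] yang 0.695 z [-0. -0. -1.] q [ 0.22  0.51 -0.72  2.04  0.48  0.77 -0.1 ] F [ 0.4  0.7 -1. ] op 0.156
case frame [-0.0862 -0.1824]
[0.49009244 0.2461784  0.23      ]
n 8 turn each [-0.     -0.     -0.0146] total rv [-0.001 -0.    -0.733]
0 [0.53, 0.75, 0.13]
1 [0.46, 0.79, 0.13]
2 [0.39, 0.83, 0.13]
3 [0.31, 0.87, 0.13]
4 [0.23, 0.89, 0.13]
5 [0.15, 0.91, 0.13]
6 [0.06, 0.92, 0.13]
7 [-0.02, 0.92, 0.13]
```

Call:
{"api": "move_arm", "payload": {
  "turn": [
    [0, 0, -0.0146],
    [0, 0, -0.0146],
    [0, 0, -0.0146],
    [0, 0, -0.0146],
    [0, 0, -0.0146],
    [0, 0, -0.0146],
    [0, 0, -0.0146],
    [0, 0, -0.0146],
    [0, 0, 0],
    [0, 0, 0]
  ],
  "dp": [
    [0.53, 0.75, 0.13],
    [0.46, 0.79, 0.13],
    [0.39, 0.83, 0.13],
    [0.31, 0.87, 0.13],
    [0.23, 0.89, 0.13],
    [0.15, 0.91, 0.13],
    [0.06, 0.92, 0.13],
    [-0.02, 0.92, 0.13],
    [0, 0, 0],
    [0, 0, 0]
  ],
  "jaw": [0.68, 0.68, 0.68, 0.68, 0.68, 0.68, 0.68, 0.68, 0.68, 0.68]
}}

```text
clock: 3.43
tool_pos: [0.4902, 0.2463, 0.2296]
eef_rot: [0.073, 0.997, 0.0, -0.001]
contact_force: [-0.0, -0.8, 0.7]
opening: 0.164
```

```bash
python3 - <<'E'
from plan import *
info()
to(CW((-.07,0,.23)),1.428)
a=snap('scene');b=snap('top')
crop(a,310,100,460,250,4,'d1.png');crop(b,180,200,300,300,6,'d2.png')
E
```

```text
t 3.43 pos [0.4902 0.2463 0.2296] yang 1.426 z [-0.001  0.    -1.   ] q [-0.06  0.72 -0.86  1.79  0.66  0.95  0.23] F [-0.  -0.8  0.7] op 0.164
case frame [-0.0649  0.0001]
n 1 turn each [-0.     -0.0002 -0.0004] total rv [-0.    -0.001 -0.002]
0 [0.2, -0.0, -0.02]
```

View pics/d1.png

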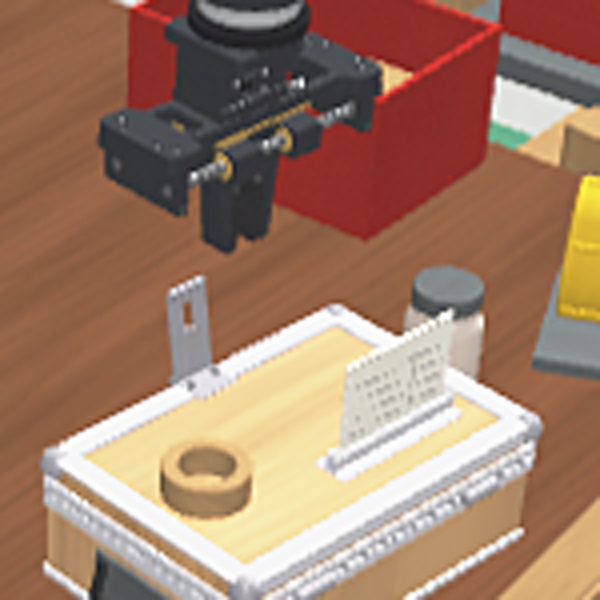

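View pics/d2.png

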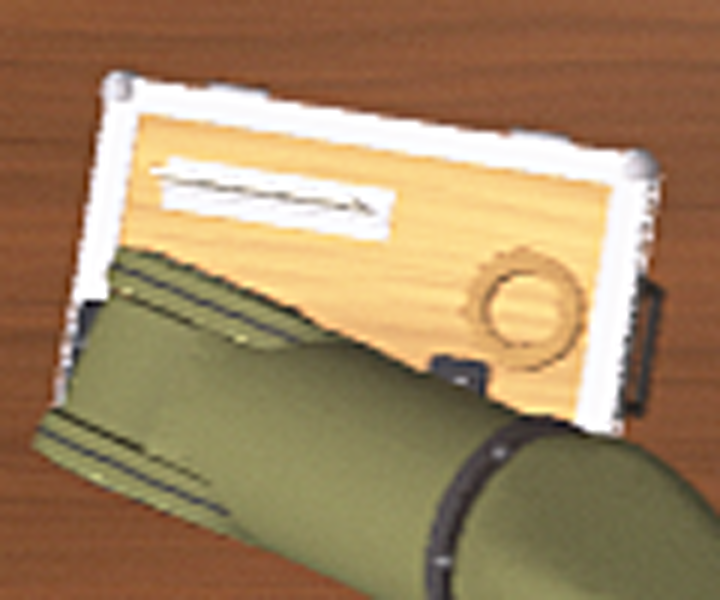

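Call:
{"api": "move_arm", "payload": {
  "turn": [
    [0, 0, 0],
    [0, 0, 0],
    [0, 0, 0],
    [0, 0, 0],
    [0, 0, 0],
    [0, 0, 0],
    [0, 0, 0],
    [0, 0, 0],
    [0, 0, 0],
    [0, 0, 0]
  ],
  "dp": [
    [0, 0, 0.9],
    [0, 0, 0.9],
    [0, 0, 0.9],
    [0, 0, 0.9],
    [0, 0, 0],
    [0.5, 0, 0],
    [0.5, 0, 0],
    [0.5, 0, 0],
    [0.5, 0, 0],
    [0, 0, 0]
  ],
  "jaw": [0.68, 0.68, 0.68, 0.68, 0.68, 0.68, 0.68, 0.68, 0.68, 0.68]
}}

```text
clock: 4.37
tool_pos: [0.4398, 0.2525, 0.1417]
eef_rot: [0.072, 0.997, -0.0, 0.0]
contact_force: [-0.0, 0.3, -0.5]
opening: 0.16
```

```bash
python3 - <<'E'
from plan import *
info()
a=snap('scene')
crop(a,310,100,460,250,4,'d3.png')
E
```

```text
t 4.37 pos [0.4398 0.2525 0.1417] yang 1.426 z [ 0.001 -0.001 -1.   ] q [-0.17  0.79 -0.74  1.99  0.84  0.7  -0.02] F [-0.   0.3 -0.5] op 0.16
case frame [-0.1156 -0.0009]
```

View pics/d3.png

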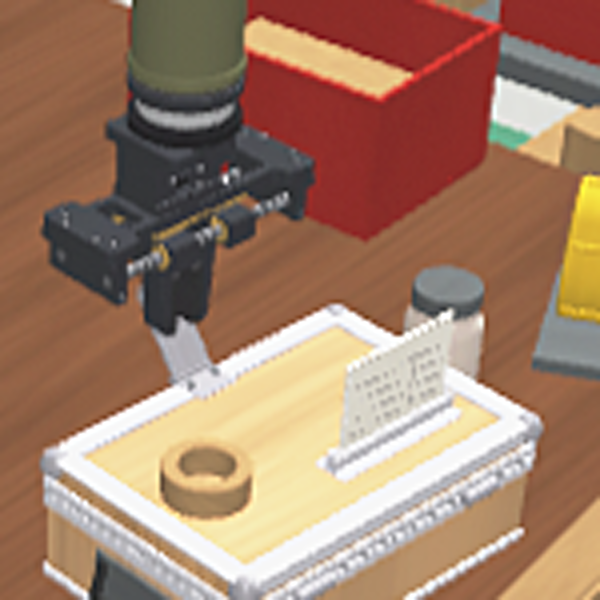

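Call:
{"api": "move_arm", "payload": {
  "turn": [
    [0, 0, 0],
    [0, 0, 0],
    [0, 0, 0],
    [0, 0, 0],
    [0, 0, 0],
    [0, 0, 0],
    [0, 0, 0],
    [0, 0, 0],
    [0, 0, 0],
    [0, 0, 0]
  ],
  "dp": [
    [0.5, 0, 0],
    [0.5, 0, 0],
    [0, 0, 0.5],
    [0, 0, 0.5],
    [0, 0, 0.5],
    [0, 0, 0.5],
    [0, 0, 0.5],
    [0, 0, 0.5],
    [0, 0, 0],
    [0, 0, 0]
  ],
  "jaw": [0.68, 0.68, 0.68, 0.68, 0.68, 0.68, 0.68, 0.68, 0.68, 0.68]
}}

```text
clock: 5.25
tool_pos: [0.4172, 0.256, 0.0653]
eef_rot: [0.073, 0.997, -0.0, 0.0]
contact_force: [-0.1, -0.2, 0.5]
opening: 0.157
```

```bash
python3 - <<'E'
from plan import *
info()
a=snap('scene')
crop(a,310,100,460,250,4,'d4.png')
E
```

```text
t 5.25 pos [0.4172 0.256  0.0653] yang 1.424 z [ 0.001 -0.001 -1.   ] q [-0.3   0.88 -0.57  2.08  1.06  0.5  -0.27] F [-0.1 -0.2  0.5] op 0.157
case frame [-0.1385 -0.0007]
```

View pics/d4.png

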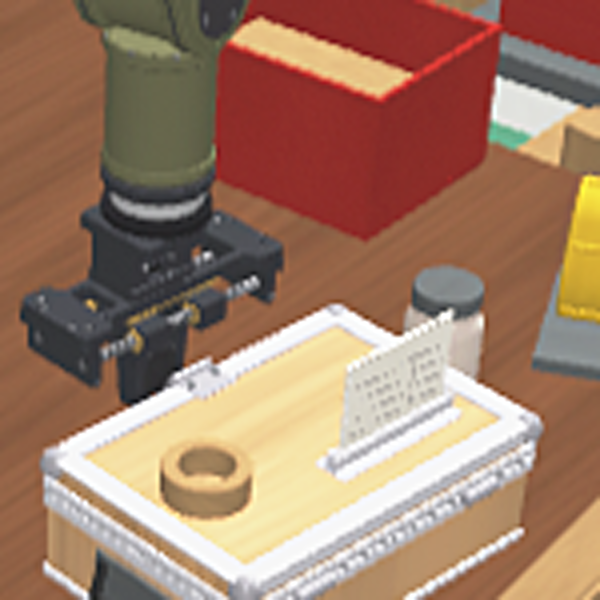

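Call:
{"api": "move_arm", "payload": {
  "turn": [
    [0, 0, 0],
    [0, 0, 0],
    [0, 0, 0],
    [0, 0, 0],
    [0, 0, 0],
    [0, 0, 0]
  ],
  "dp": [
    [-0.3, 0, 0],
    [-0.3, 0, 0],
    [-0.2, 0, 0],
    [-0.1, 0, 0],
    [-0.1, 0, 0],
    [0, 0, 0]
  ],
  "jaw": [0.68, 0.68, 0.68, 0.68, 0.68, 0.68]
}}

```text
clock: 5.8
tool_pos: [0.4385, 0.2531, 0.0658]
eef_rot: [0.072, 0.997, 0.0, -0.002]
contact_force: [-7.1, 0.3, 4.8]
opening: 0.161
```

```bash
python3 - <<'E'
from plan import *
info()
E
```

```text
t 5.8 pos [0.4385 0.2531 0.0658] yang 1.427 z [-0.003  0.001 -1.   ] q [-0.25  0.9  -0.6   2.03  1.01  0.55 -0.18] F [-7.1  0.3  4.8] op 0.161
case frame [-0.117  -0.0005]
```

Call:
{"api": "move_arm", "payload": {
  "turn": [
    [0, 0, 0],
    [0, 0, 0],
    [0, 0, 0]
  ],
  "dp": [
    [-0.1, 0, 0],
    [-0.1, 0, 0],
    [0, 0, 0]
  ],
  "jaw": [0.68, 0.68, 0.68]
}}

```text
clock: 6.05
tool_pos: [0.4387, 0.253, 0.0658]
eef_rot: [0.07, 0.998, 0.0, -0.005]
contact_force: [-17.8, 0.7, 10.5]
opening: 0.163
```

```bash
python3 - <<'E'
from plan import *
info()
a=snap('scene');b=snap('top')
crop(a,310,100,460,250,4,'d5.png');crop(b,180,200,300,300,6,'d6.png')
E
```

```text
t 6.05 pos [0.4387 0.253  0.0658] yang 1.431 z [-0.01   0.001 -1.   ] q [-0.25  0.9  -0.61  2.03  1.    0.56 -0.16] F [-17.8   0.7  10.5] op 0.163
case frame [-0.1169 -0.0005]
```

View pics/d5.png

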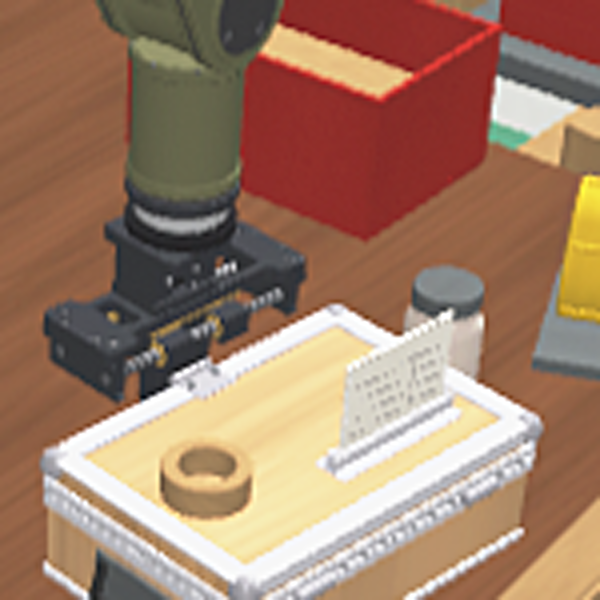

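View pics/d6.png

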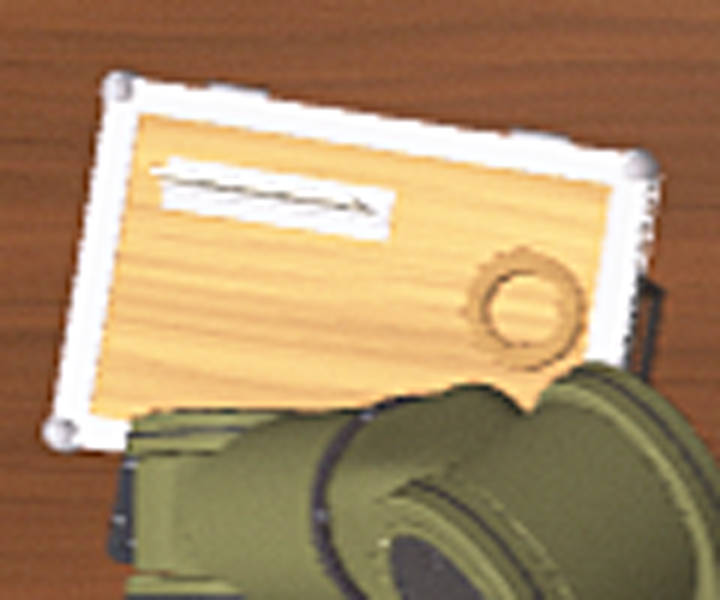

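Call:
{"api": "move_arm", "payload": {
  "turn": [
    [0, 0, 0],
    [0, 0, 0],
    [0, -0.016, 0],
    [0, -0.016, 0],
    [0, -0.016, 0],
    [0, 0, 0],
    [0, 0, 0]
  ],
  "dp": [
    [0.4, 0, 0],
    [0.4, 0, 0],
    [0, 0, 0],
    [0, 0, 0],
    [0, 0, 0],
    [0.12, 0, 0.38],
    [0, 0, 0]
  ],
  "jaw": [0.68, 0.68, 0.68, 0.68, 0.68, 0.68, 0.68]
}}

```text
clock: 6.73
tool_pos: [0.4287, 0.2526, 0.0522]
eef_rot: [0.073, 0.993, -0.013, 0.089]
contact_force: [-0.1, -0.4, -0.7]
opening: 0.163
```

```bash
python3 - <<'E'
from plan import *
info()
a=snap('scene');b=snap('top')
crop(b,180,200,300,300,6,'d7.png')
E
```

```text
t 6.73 pos [0.4287 0.2526 0.0522] yang 1.423 z [ 0.174 -0.038 -0.984] q [-0.5   0.87 -0.35  2.19  1.57  0.41 -0.85] F [-0.1 -0.4 -0.7] op 0.163
case frame [-0.1267 -0.0024]
```

View pics/d7.png

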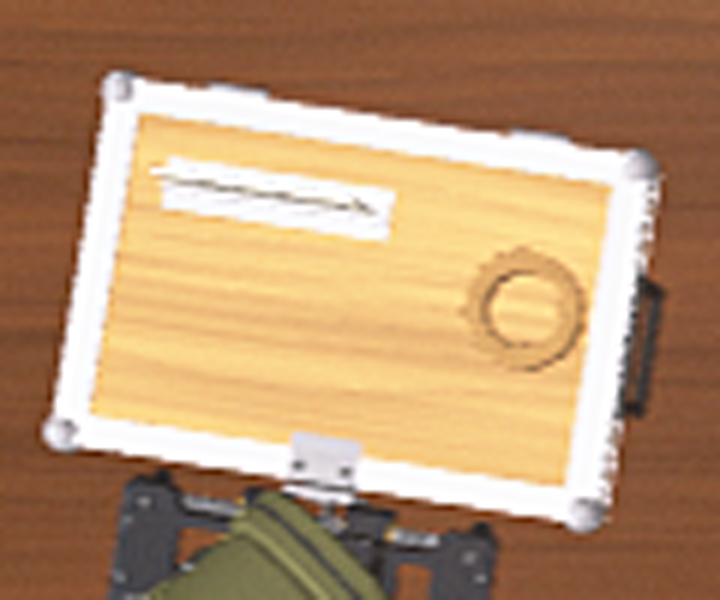

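Call:
{"api": "move_arm", "payload": {
  "turn": [
    [0, 0, 0],
    [0, 0, 0],
    [0, 0, 0],
    [0, 0, 0],
    [0, 0, 0]
  ],
  "dp": [
    [-0.15, 0, 0.03],
    [-0.15, 0, 0.03],
    [-0.15, 0, 0.03],
    [0, 0, 0],
    [0, 0, 0]
  ],
  "jaw": [0.68, 0.68, 0.68, 0.68, 0.68]
}}

```text
clock: 7.25
tool_pos: [0.4396, 0.2523, 0.0525]
eef_rot: [0.074, 0.993, -0.01, 0.087]
contact_force: [-5.5, 3.9, 2.0]
opening: 0.159
```

```bash
python3 - <<'E'
from plan import *
info()
E
```

```text
t 7.25 pos [0.4396 0.2523 0.0525] yang 1.422 z [ 0.172 -0.033 -0.985] q [-0.49  0.87 -0.34  2.17  1.53  0.4  -0.78] F [-5.5  3.9  2. ] op 0.159
case frame [-0.1158 -0.0012]
```

Call:
{"api": "move_arm", "payload": {
  "turn": [
    [0, 0, 0],
    [0, 0.014, 0],
    [0, 0.014, 0],
    [0, 0, 0],
    [0, 0, 0],
    [0, 0, 0],
    [0, 0, 0],
    [0, 0, 0],
    [0, 0, 0],
    [0, 0, 0]
  ],
  "dp": [
    [0.5, 0, 0],
    [0.5, 0, 0],
    [0, 0, 0],
    [0, 0, -1],
    [0, 0, -1],
    [0, -0.5, -1],
    [0, -0.8, -1],
    [0, -1, -1],
    [0, -1, -1],
    [0, -1, -1]
  ],
  "jaw": [0.68, 0.68, 0.68, 0.68, 0.68, 0.68, 0.68, 0.68, 0.68, 0.68]
}}

```text
clock: 8.08
tool_pos: [0.3912, 0.1475, 0.2259]
eef_rot: [0.076, 0.996, -0.015, 0.039]
contact_force: [1.2, -0.9, 0.4]
opening: 0.156
```

Call:
{"api": "move_arm", "payload": {
  "turn": [
    [0, 0, 0],
    [0, 0, 0],
    [0, 0, 0],
    [0, 0, 0],
    [0, 0, 0],
    [0, 0, 0]
  ],
  "dp": [
    [0, -1, 0],
    [0, -1, 0],
    [0, -1, 0],
    [0, -1, 0],
    [0, -1, 0],
    [0, -1, 0]
  ],
  "jaw": [0, -1, -1, -1, -1, -1]
}}

```text
clock: 8.58
tool_pos: [0.3685, -0.0009, 0.2284]
eef_rot: [0.077, 0.996, -0.015, 0.039]
contact_force: [0.2, -0.9, 0.8]
opening: 0.588
```

```bash
python3 - <<'E'
from plan import *
info()
a=snap('scene','e0.png');b=snap('top')
crop(b,180,200,300,300,6,'e1.png');crop(b,215,265,250,295,18,'e2.png')
E
```

```text
t 8.58 pos [ 0.3685 -0.0009  0.2284] yang 1.416 z [ 0.076 -0.036 -0.996] q [ 0.35  0.44 -0.74  2.34  0.75  0.52  0.41] F [ 0.2 -0.9  0.8] op 0.588
case frame [-0.1502 -0.2619]
```

View pics/e1.png

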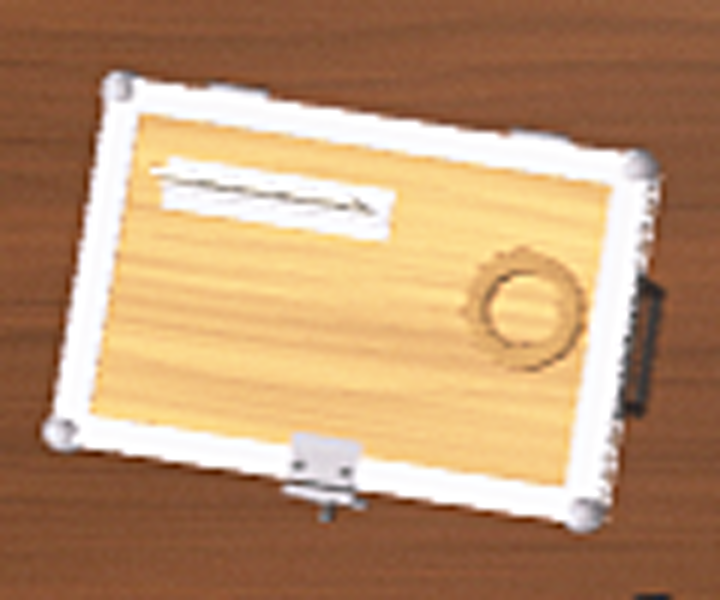

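View pics/e2.png

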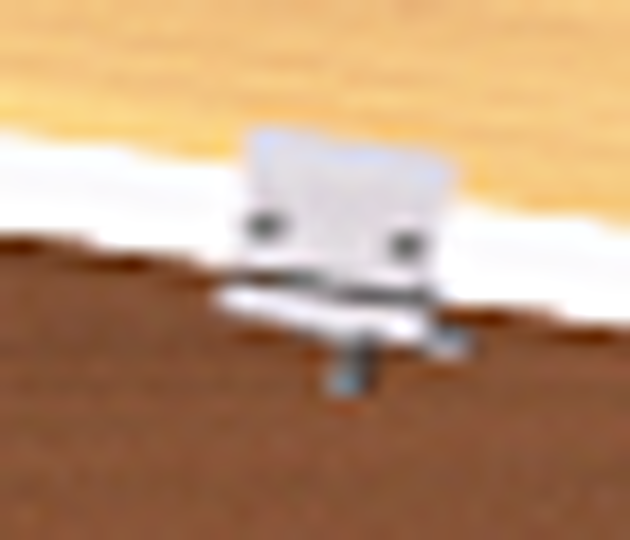

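```bash
python3 - <<'E'
from plan import *
import pickle
a,b=pickle.load(open('s0.pkl','rb'))
f=lambda q:np.round((proj(b,CW(q))-[215,265])*18)
for n,q in dict(hinge=(-.1,0,.105),barrelouter=(-.1035,0,.105),barL=(-.1035,.017,.105),barR=(-.1035,-.017,.105),stapletop=(-.115,0,.068),staplebot=(-.115,0,.052)).items(): print(n,f(q))
for th in(0,.05,.1,.15,.2,.3):
  for y in(.017,-.017):
    print(th,y,f((-.1-.069*np.sin(th)-.0015,y,.105-.069*np.cos(th))))
E
```

```text
hinge [333. 300.]
barrelouter [329. 320.]
barL [231. 305.]
barR [428. 336.]
stapletop [348. 387.]
staplebot [361. 387.]
0 0.017 [290. 296.]
0 -0.017 [481. 327.]
0.05 0.017 [287. 316.]
0.05 -0.017 [477. 346.]
0.1 0.017 [284. 335.]
0.1 -0.017 [474. 365.]
0.15 0.017 [280. 354.]
0.15 -0.017 [470. 385.]
0.2 0.017 [276. 373.]
0.2 -0.017 [467. 404.]
0.3 0.017 [269. 411.]
0.3 -0.017 [459. 441.]
```

```bash
python3 - <<'E'
from plan import *
info()
a=snap('scene');b=snap('top')
u=proj(a,r.get_state()['tool_pos']);print(u)
x,y=int(u[0]),int(u[1])
crop(a,x-50,y-50,x+50,y+50,6,'e3.png');
E
```

```text
t 8.68 pos [ 0.367  -0.0039  0.2278] yang 1.41 z [ 0.073 -0.039 -0.997] q [ 0.35  0.44 -0.74  2.35  0.75  0.53  0.41] F [-0.6  0.3  0.2] op 0.678
case frame [-0.1512 -0.2651]
[269.80358771 182.47926873]
```

View pics/e3.png

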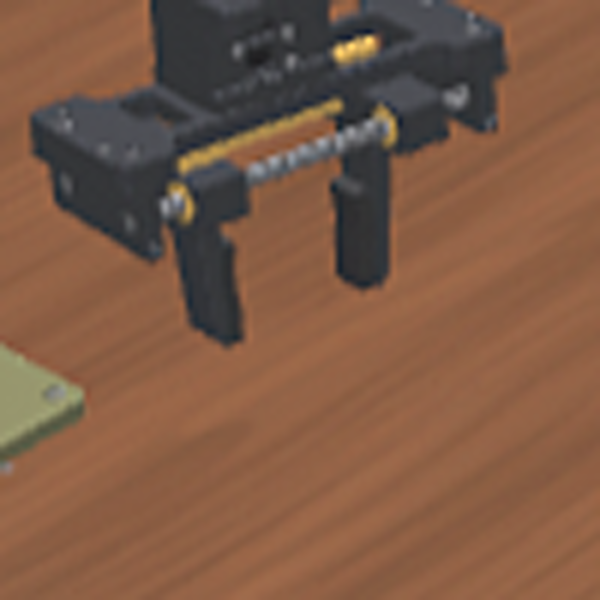

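```bash
python3 - <<'E'
from plan import *
import pickle
a0,b0=pickle.load(open('s0.pkl','rb'))
b=snap('top'); pickle.dump(b,open('b1.pkl','wb'))
def nn(s,fn):
  cv2.imwrite('pics/'+fn,cv2.resize(s['frame'][276:290,224:246],None,fx=36,fy=36,interpolation=cv2.INTER_NEAREST))
nn(b,'f1.png');nn(b0,'f0.png')
f=lambda q:np.round((proj(b,CW(q))-[224,276]+.5)*36)
for th in(0,.05,.1,.15,.2):
  for y in(.017,-.017):
    print(th,y,f((-.1-.069*np.sin(th)-.0015,y,.105-.069*np.cos(th))))
print(f((-.1035,.017,.105)),f((-.1035,-.017,.105)),f((-.115,0,.06)))
E
```

```text
0 0.017 [275. 215.]
0 -0.017 [655. 275.]
0.05 0.017 [268. 254.]
0.05 -0.017 [649. 314.]
0.1 0.017 [261. 292.]
0.1 -0.017 [642. 353.]
0.15 0.017 [254. 331.]
0.15 -0.017 [635. 391.]
0.2 0.017 [247. 369.]
0.2 -0.017 [628. 429.]
[155. 232.] [550. 294.] [403. 397.]
```

View pics/f1.png

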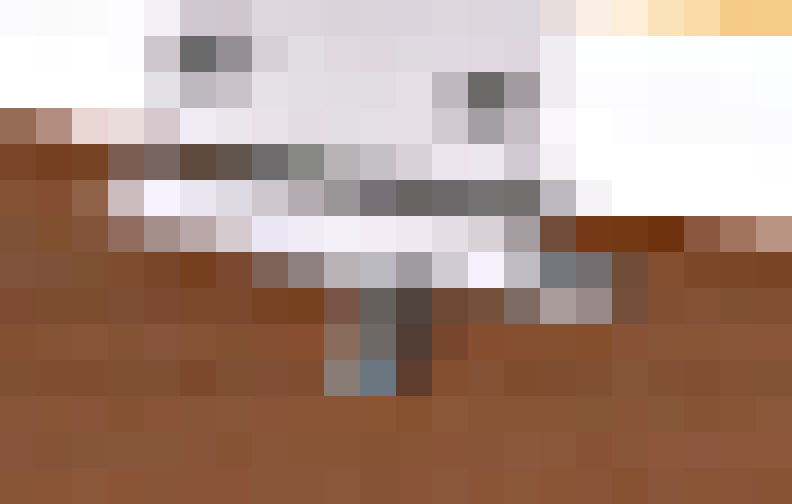

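View pics/f0.png

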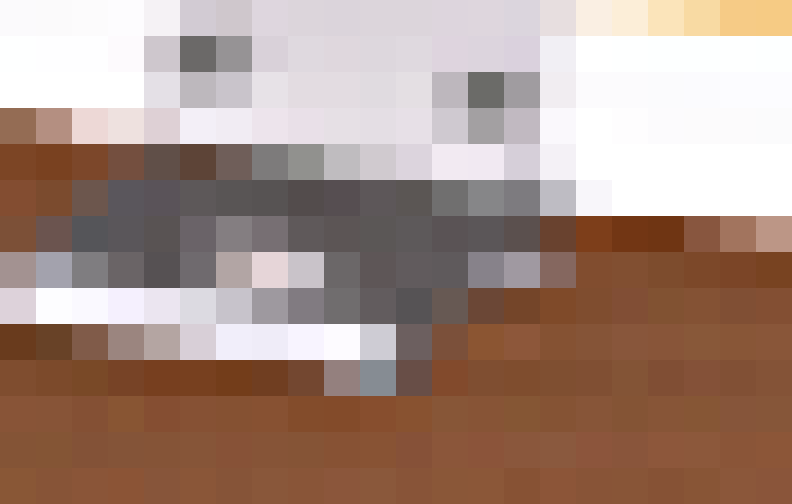

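```bash
python3 - <<'E'
from plan import *
info()
to((.505,-.230,.23),.014,n=13)
E
```

```text
t 8.83 pos [0.3692 0.0015 0.2283] yang 1.417 z [ 0.077 -0.034 -0.996] q [ 0.34  0.44 -0.74  2.34  0.76  0.52  0.41] F [0.5 0.7 0.9] op 0.816
case frame [-0.1498 -0.2594]
n 13 turn each [0.0005 0.001  0.0172] total rv [0.039 0.083 1.403]
0 [-0.52, -0.64, 0.05]
1 [-0.59, -0.58, 0.05]
2 [-0.64, -0.51, 0.05]
3 [-0.7, -0.44, 0.04]
4 [-0.74, -0.36, 0.04]
5 [-0.78, -0.28, 0.04]
6 [-0.8, -0.2, 0.03]
7 [-0.82, -0.11, 0.03]
8 [-0.83, -0.02, 0.02]
9 [-0.82, 0.07, 0.02]
10 [-0.81, 0.16, 0.01]
11 [-0.79, 0.24, 0.01]
12 [-0.76, 0.33, 0.0]
```

Call:
{"api": "move_arm", "payload": {
  "turn": [
    [0.0005, 0.001, 0.0172],
    [0.0005, 0.001, 0.0172],
    [0.0005, 0.001, 0.0172],
    [0.0005, 0.001, 0.0172],
    [0.0005, 0.001, 0.0172],
    [0.0005, 0.001, 0.0172],
    [0.0005, 0.001, 0.0172],
    [0.0005, 0.001, 0.0172],
    [0.0005, 0.001, 0.0172],
    [0.0005, 0.001, 0.0172]
  ],
  "dp": [
    [-0.52, -0.64, 0.05],
    [-0.59, -0.58, 0.05],
    [-0.64, -0.51, 0.05],
    [-0.7, -0.44, 0.04],
    [-0.74, -0.36, 0.04],
    [-0.78, -0.28, 0.04],
    [-0.8, -0.2, 0.03],
    [-0.82, -0.11, 0.03],
    [-0.83, -0.02, 0.02],
    [-0.82, 0.07, 0.02]
  ],
  "jaw": [-1, -1, -1, -1, -1, -1, -1, -1, -1, -1]
}}

```text
clock: 9.67
tool_pos: [0.4749, -0.176, 0.2296]
eef_rot: [0.579, 0.815, -0.004, 0.01]
contact_force: [0.0, 1.0, -1.6]
opening: 1.0
```

Call:
{"api": "move_arm", "payload": {
  "turn": [
    [0.0005, 0.001, 0.0172],
    [0.0005, 0.001, 0.0172],
    [0.0005, 0.001, 0.0172],
    [0, 0, 0],
    [0, 0, 0]
  ],
  "dp": [
    [-0.81, 0.16, 0.01],
    [-0.79, 0.24, 0.01],
    [-0.76, 0.33, 0],
    [0, 0, 0],
    [0, 0, 0]
  ],
  "jaw": [-1, -1, -1, -1, -1]
}}

```text
clock: 10.08
tool_pos: [0.5058, -0.2295, 0.2296]
eef_rot: [0.702, 0.713, -0.001, 0.0]
contact_force: [0.3, 1.5, -0.1]
opening: 1.0
```

```bash
python3 - <<'E'
from plan import *
info()
to((.505,-.230,.16),.014,n=4)
a=snap('scene');b=snap('top')
crop(a,180,180,310,310,5,'g1.png')
crop(b,350,210,450,310,6,'g2.png')
E
```

```text
t 10.08 pos [ 0.5058 -0.2295  0.2296] yang 0.015 z [-0.001 -0.002 -1.   ] q [ 0.59  0.63 -0.42  1.78  0.34  0.8   0.02] F [ 0.3  1.5 -0.1] op 1.0
case frame [ 0.0183 -0.4686]
n 4 turn each [-0.      0.0001  0.0001] total rv [-0.001  0.002  0.001]
0 [-0.0, -0.01, 0.7]
```

View pics/g1.png

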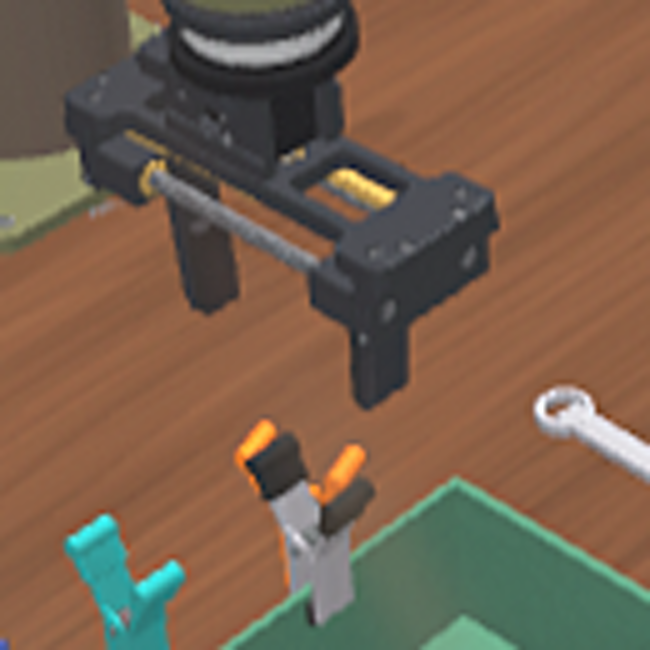

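View pics/g2.png

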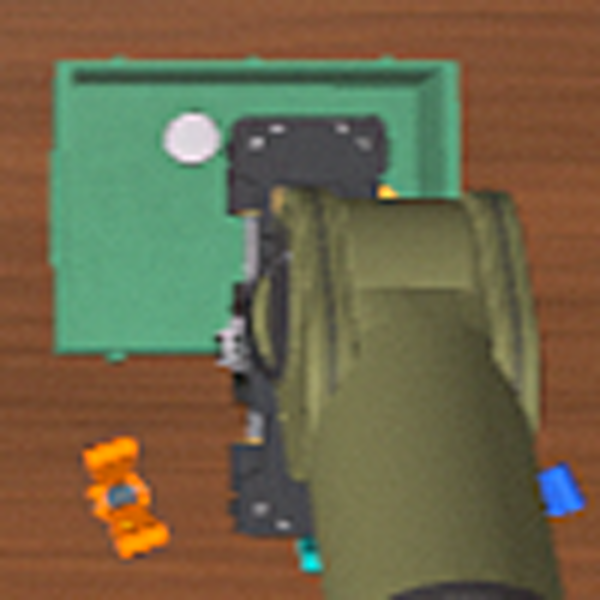

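Call:
{"api": "move_arm", "payload": {
  "turn": [
    [0, 0, 0],
    [0, 0, 0],
    [0, 0, 0],
    [0, 0, 0],
    [0, 0, 0],
    [0, 0, 0],
    [0, 0, 0]
  ],
  "dp": [
    [0, 0, 0.7],
    [0, 0, 0.7],
    [0, 0, 0.7],
    [0, 0, 0.7],
    [0, 0, 0.6],
    [0, 0, 0.5],
    [0, 0, 0]
  ],
  "jaw": [-1, -1, -1, -1, -1, -1, -1]
}}

```text
clock: 10.77
tool_pos: [0.503, -0.2278, 0.1304]
eef_rot: [0.701, 0.713, -0.002, -0.002]
contact_force: [-0.2, 0.3, 0.1]
opening: 1.002
```

```bash
python3 - <<'E'
from plan import *
info()
a=snap('scene')
crop(a,180,200,310,330,5,'g3.png')
E
```

```text
t 10.77 pos [ 0.503  -0.2278  0.1304] yang 0.018 z [-0.006  0.    -1.   ] q [ 0.54  0.77 -0.34  1.87  0.44  0.58 -0.06] F [-0.2  0.3  0.1] op 1.002
case frame [ 0.0153 -0.4673]
```

View pics/g3.png

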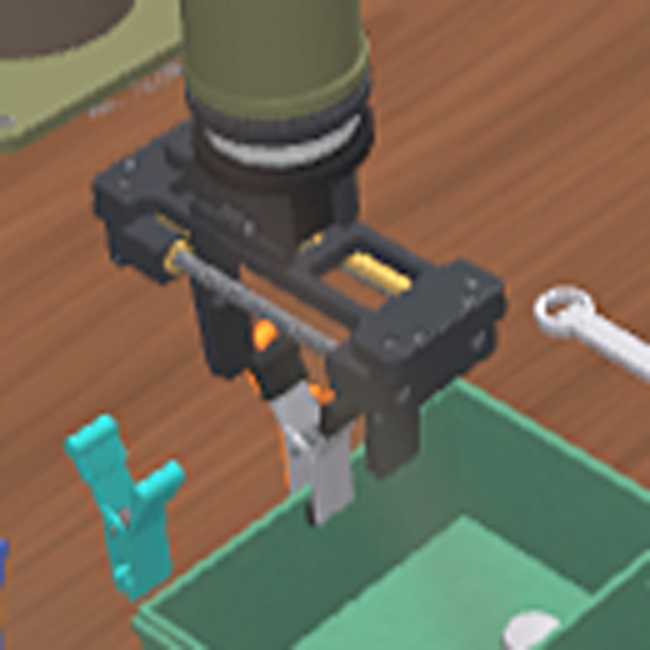

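Call:
{"api": "move_arm", "payload": {
  "turn": [
    [0, 0, 0],
    [0, 0, 0],
    [0, 0, 0],
    [0, 0, 0],
    [0, 0, 0],
    [0, 0, 0],
    [0, 0, 0],
    [0, 0, 0],
    [0, 0, 0],
    [0, 0, 0]
  ],
  "dp": [
    [0, 0.06, 0],
    [0, 0, 0],
    [0, 0, 0],
    [0, 0, 0],
    [0, 0, 0],
    [0, 0, 0],
    [0, 0, 0],
    [0, 0, 0],
    [0, 0, 0],
    [0, 0, 0]
  ],
  "jaw": [-0.5, -0.3, -0.2, -0.1, 0, 0.05, 0.09, 0.09, 0.09, 0.09],
  "newtons": 30
}}

```text
clock: 11.65
tool_pos: [0.5062, -0.23, 0.1323]
eef_rot: [0.702, 0.712, -0.001, 0.0]
contact_force: [-0.3, -0.0, -1.4]
opening: 0.455
```

```bash
python3 - <<'E'
from plan import *
info()
a=snap('scene')
crop(a,180,200,310,330,5,'g4.png')
E
```

```text
t 11.65 pos [ 0.5062 -0.23    0.1323] yang 0.014 z [-0.001 -0.002 -1.   ] q [ 0.54  0.77 -0.34  1.87  0.44  0.58 -0.06] F [-0.3 -0.  -1.4] op 0.455
case frame [ 0.0188 -0.469 ]
```

View pics/g4.png

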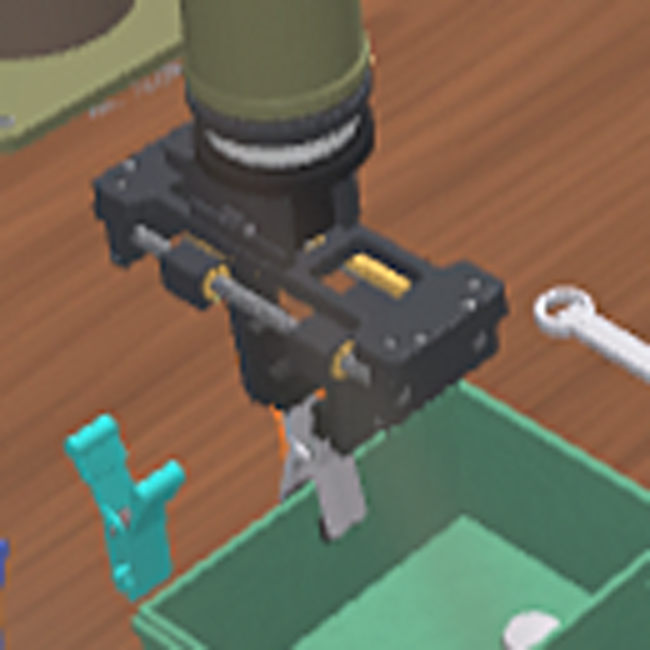

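Squeezed open (opening 0.455 ≈ 40 mm, so about 0.5 rad). Lift straight up, gently at first.

Call:
{"api": "move_arm", "payload": {
  "turn": [
    [0, 0, 0],
    [0, 0, 0],
    [0, 0, 0],
    [0, 0, 0],
    [0, 0, 0],
    [0, 0, 0],
    [0, 0, 0],
    [0, 0, 0],
    [0, 0, 0],
    [0, 0, 0]
  ],
  "dp": [
    [0, 0, -0.3],
    [0, 0, -0.4],
    [0, 0, -0.6],
    [0, 0, -0.7],
    [0, 0, -0.7],
    [0, 0, -0.7],
    [0, 0, -0.7],
    [0, 0, -0.5],
    [0, 0, -0.3],
    [0, 0, 0]
  ],
  "jaw": [0.09, 0.09, 0.09, 0.09, 0.09, 0.09, 0.09, 0.09, 0.09, 0.09]
}}

```text
clock: 12.53
tool_pos: [0.5074, -0.23, 0.2571]
eef_rot: [0.702, 0.712, -0.0, 0.002]
contact_force: [0.3, -0.1, -2.0]
opening: 0.458
```

```bash
python3 - <<'E'
from plan import *
info()
a=snap('scene')
crop(a,180,170,310,300,5,'g5.png')
E
```

```text
t 12.53 pos [ 0.5074 -0.23    0.2571] yang 0.014 z [ 0.003 -0.004 -1.   ] q [ 0.61  0.6  -0.44  1.75  0.32  0.86  0.04] F [ 0.3 -0.1 -2. ] op 0.458
case frame [ 0.0199 -0.4688]
```

View pics/g5.png

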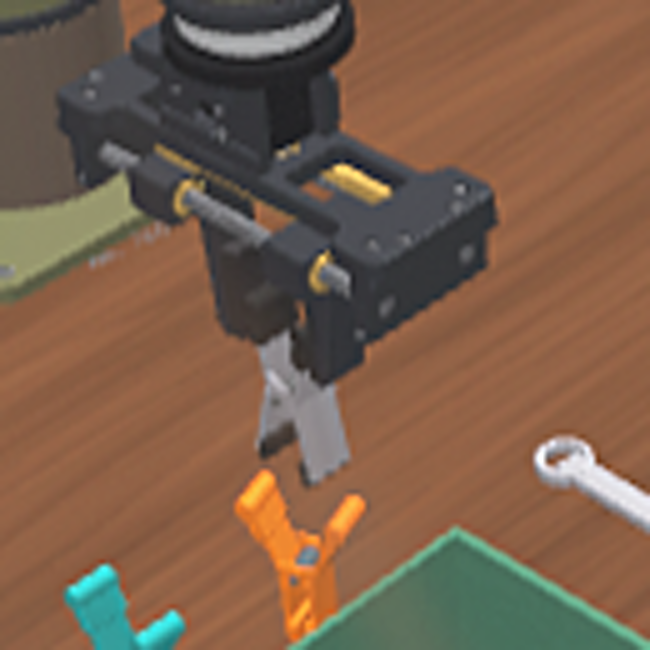

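```bash
python3 - <<'E'
from plan import *
a=snap('scene');s=r.get_state()
p=s['tool_pos'];print(p)
for dz in(.058,.062,.066):
  for sx in(.015,-.015):
    for y in(.012,-.012):
      print(dz,sx,y,np.round((proj(a,p+[sx,y,-dz])-[180,170])*5))
c=CW((.045,.045,.185))
print(c)
to(c+[0,0,.115],cp[2],n=28)
E
```

```text
[ 0.50609571 -0.22973133  0.25489369]
0.058 0.015 0.012 [348. 456.]
0.058 0.015 -0.012 [308. 483.]
0.058 -0.015 0.012 [301. 427.]
0.058 -0.015 -0.012 [261. 454.]
0.062 0.015 0.012 [349. 463.]
0.062 0.015 -0.012 [309. 490.]
0.062 -0.015 0.012 [302. 434.]
0.062 -0.015 -0.012 [261. 461.]
0.066 0.015 0.012 [350. 470.]
0.066 0.015 -0.012 [309. 497.]
0.066 -0.015 0.012 [302. 441.]
0.066 -0.015 -0.012 [262. 468.]
[0.60538089 0.27505005 0.185     ]
n 28 turn each [-0.      0.      0.0009] total rv [-0.001  0.003  0.157]
0 [0.72, 0.15, -0.07]
1 [0.72, 0.15, -0.07]
2 [0.72, 0.14, -0.07]
3 [0.72, 0.14, -0.07]
4 [0.72, 0.14, -0.07]
5 [0.72, 0.13, -0.07]
6 [0.72, 0.13, -0.07]
7 [0.72, 0.12, -0.07]
8 [0.73, 0.12, -0.07]
9 [0.73, 0.12, -0.07]
10 [0.73, 0.11, -0.07]
11 [0.73, 0.11, -0.07]
12 [0.73, 0.1, -0.07]
13 [0.73, 0.1, -0.07]
14 [0.73, 0.1, -0.07]
15 [0.73, 0.09, -0.07]
16 [0.73, 0.09, -0.07]
17 [0.73, 0.08, -0.07]
18 [0.73, 0.08, -0.07]
19 [0.73, 0.07, -0.07]
20 [0.73, 0.07, -0.06]
21 [0.73, 0.07, -0.06]
22 [0.73, 0.06, -0.06]
23 [0.73, 0.06, -0.06]
24 [0.73, 0.05, -0.06]
25 [0.73, 0.05, -0.06]
26 [0.73, 0.05, -0.06]
27 [0.73, 0.04, -0.06]
```

Call:
{"api": "move_arm", "payload": {
  "turn": [
    [0, 0, 0.0009],
    [0, 0, 0.0009],
    [0, 0, 0.0009],
    [0, 0, 0.0009],
    [0, 0, 0.0009],
    [0, 0, 0.0009],
    [0, 0, 0.0009],
    [0, 0, 0.0009],
    [0, 0, 0.0009],
    [0, 0, 0.0009]
  ],
  "dp": [
    [0.4, 0.08, -0.1],
    [0.6, 0.12, -0.1],
    [0.73, 0.14, -0.1],
    [0.73, 0.14, -0.1],
    [0.73, 0.14, -0.1],
    [0.73, 0.13, -0.1],
    [0.73, 0.13, -0.1],
    [0.73, 0.12, -0.1],
    [0.73, 0.12, -0.1],
    [0.73, 0.12, -0.1]
  ],
  "jaw": [0.09, 0.09, 0.09, 0.09, 0.09, 0.09, 0.09, 0.09, 0.09, 0.09]
}}

```text
clock: 13.47
tool_pos: [0.539, -0.0571, 0.2787]
eef_rot: [0.722, 0.692, -0.002, -0.001]
contact_force: [0.2, -0.1, -0.1]
opening: 0.459
```

Call:
{"api": "move_arm", "payload": {
  "turn": [
    [0, 0, 0.0009],
    [0, 0, 0.0009],
    [0, 0, 0.0009],
    [0, 0, 0.0009],
    [0, 0, 0.0009],
    [0, 0, 0.0009],
    [0, 0, 0.0009],
    [0, 0, 0.0009],
    [0, 0, 0.0009],
    [0, 0, 0.0009]
  ],
  "dp": [
    [0.73, 0.11, -0.08],
    [0.73, 0.11, -0.08],
    [0.73, 0.1, -0.08],
    [0.73, 0.1, -0.08],
    [0.73, 0.1, -0.08],
    [0.73, 0.09, -0.08],
    [0.73, 0.09, -0.08],
    [0.73, 0.08, -0.08],
    [0.73, 0.08, -0.08],
    [0.73, 0.07, -0.08]
  ],
  "jaw": [0.09, 0.09, 0.09, 0.09, 0.09, 0.09, 0.09, 0.09, 0.09, 0.09]
}}

```text
clock: 14.3
tool_pos: [0.5742, 0.1233, 0.2981]
eef_rot: [0.741, 0.672, -0.002, -0.0]
contact_force: [0.2, -0.6, -0.7]
opening: 0.454
```

```bash
python3 - <<'E'
from plan import *
info()
c=CW((.045,.045,.185))
to(c+[0,0,.115],cp[2])
a=snap('scene','h1.png')
E
```

```text
t 14.3 pos [0.5742 0.1233 0.2981] yang -0.098 z [-0.004 -0.002 -1.   ] q [-0.06  0.59 -0.4   1.6   0.26  1.01 -0.64] F [ 0.2 -0.6 -0.7] op 0.454
case frame [ 0.0358 -0.1096]
n 7 turn each [-0.0001  0.0001  0.001 ] total rv [-0.003  0.003  0.045]
0 [0.88, 0.09, -0.01]
1 [0.88, 0.09, -0.01]
2 [0.88, 0.08, -0.01]
3 [0.88, 0.08, -0.01]
4 [0.88, 0.07, -0.01]
5 [0.88, 0.06, -0.01]
6 [0.88, 0.06, -0.01]
```

View pics/h1.png

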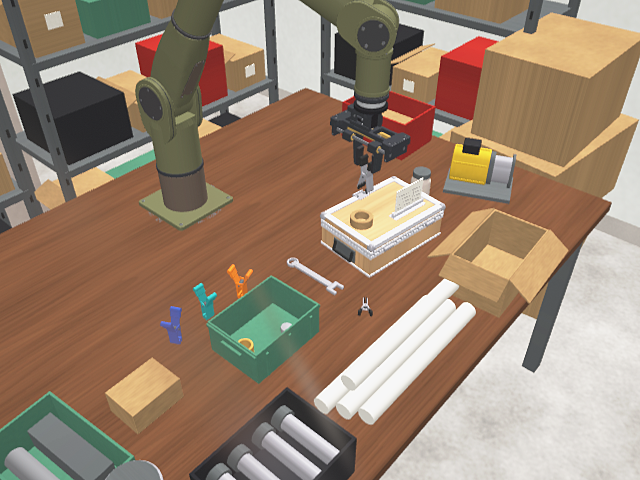

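Call:
{"api": "move_arm", "payload": {
  "turn": [
    [0, 0, 0.0008],
    [0, 0, 0.0008],
    [0, 0, 0.0008],
    [0, 0, 0.0008],
    [0, 0, 0.0008],
    [0, 0, 0.0008],
    [0, 0, 0.0008],
    [0, 0, 0.0008],
    [0, 0, 0],
    [0, 0, 0]
  ],
  "dp": [
    [0.8, 0.08, 0],
    [0.8, 0.08, 0],
    [0.8, 0.08, 0],
    [0.8, 0.07, 0],
    [0.8, 0.06, 0],
    [0.8, 0.06, 0],
    [0.7, 0.05, 0],
    [0.5, 0.04, 0],
    [0, 0, 0],
    [0, 0, 0]
  ],
  "jaw": [0.09, 0.09, 0.09, 0.09, 0.09, 0.09, 0.09, 0.09, 0.09, 0.09]
}}

```text
clock: 15.18
tool_pos: [0.6043, 0.2695, 0.2975]
eef_rot: [0.754, 0.657, -0.002, 0.0]
contact_force: [0.4, -0.4, -0.8]
opening: 0.456
```

```bash
python3 - <<'E'
from plan import *
info()
c=CW((.045,.045,.185))
to(c+[0,0,.115],cp[2])
a=snap('scene');b=snap('top')
crop(a,340,90,470,220,5,'h2.png');crop(b,180,200,300,300,6,'h3.png')
print((proj(a,r.get_state()['tool_pos'])-[340,90])*5)
E
```

```text
t 15.18 pos [0.6043 0.2695 0.2975] yang -0.137 z [-0.003 -0.003 -1.   ] q [-0.3   0.7  -0.37  1.36  0.26  1.13 -0.84] F [ 0.4 -0.4 -0.8] op 0.456
case frame [0.0447 0.0393]
n 1 turn each [-0.0004  0.0006  0.0009] total rv [-0.003  0.004  0.006]
0 [0.23, 0.01, -0.1]
[364.80586372 291.86475273]
```

View pics/h2.png

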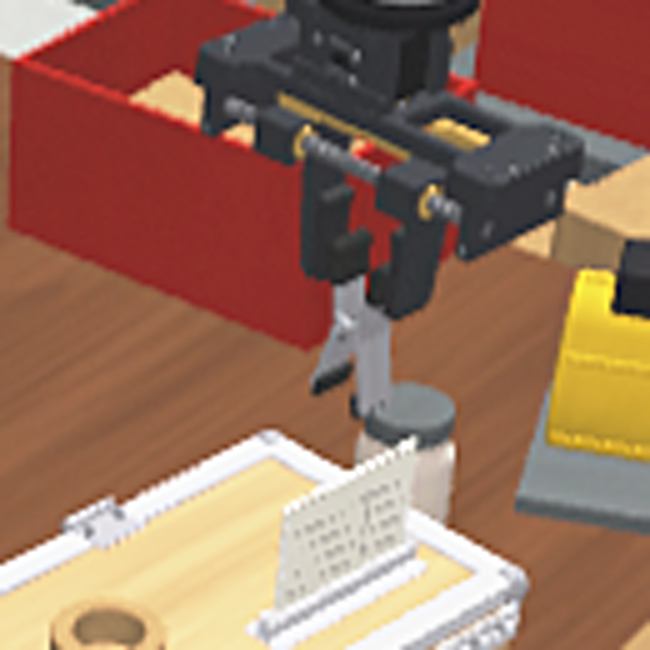

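View pics/h3.png

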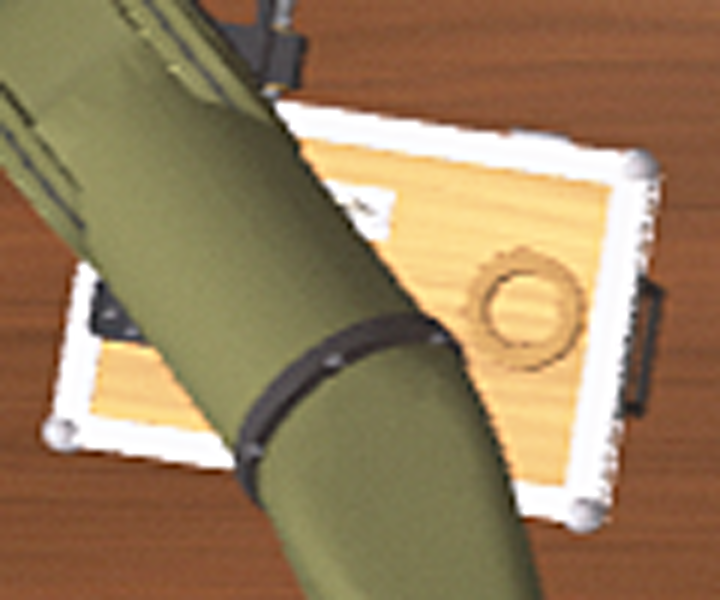

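```bash
python3 - <<'E'
from plan import *
a=snap('scene');s=r.get_state();p=s['tool_pos']
M=R.from_quat(s['eef_rot']).as_matrix()
for dz in(.057,.060):
  for sy in(.014,.018,-.014,-.018):
    for x in(.012,-.012):
      print(dz,sy,x,np.round((proj(a,p+M@[x,sy,dz])-[340,90])*5))
crop(a,395,150,425,180,20,'h4.png')
E
```

```text
0.057 0.014 0.012 [390. 394.]
0.057 0.014 -0.012 [358. 410.]
0.057 0.018 0.012 [396. 397.]
0.057 0.018 -0.012 [364. 414.]
0.057 -0.014 0.012 [349. 372.]
0.057 -0.014 -0.012 [317. 388.]
0.057 -0.018 0.012 [343. 369.]
0.057 -0.018 -0.012 [311. 385.]
0.06 0.014 0.012 [390. 399.]
0.06 0.014 -0.012 [357. 416.]
0.06 0.018 0.012 [396. 402.]
0.06 0.018 -0.012 [363. 419.]
0.06 -0.014 0.012 [348. 377.]
0.06 -0.014 -0.012 [316. 393.]
0.06 -0.018 0.012 [343. 374.]
0.06 -0.018 -0.012 [310. 390.]
```

View pics/h4.png

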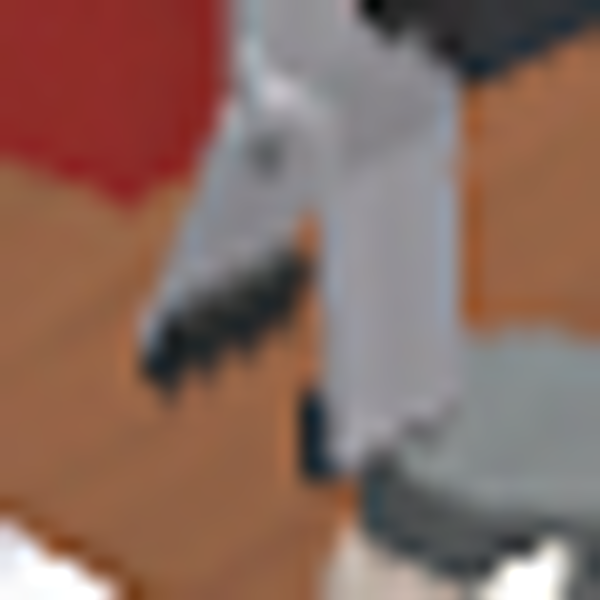

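Call:
{"api": "move_arm", "payload": {
  "turn": [
    [0, 0, 0.0009],
    [0, 0, 0],
    [0, 0, 0],
    [0, 0, 0],
    [0, 0, 0],
    [0, 0, 0]
  ],
  "dp": [
    [0.1, 0, 0.4],
    [0.1, 0, 0.4],
    [0, 0, 0.4],
    [0, 0, 0.3],
    [0, 0, 0],
    [0, 0, 0]
  ],
  "jaw": [0.09, 0.09, 0.09, 0.09, 0.09, 0.09]
}}

```text
clock: 15.83
tool_pos: [0.6056, 0.2735, 0.2601]
eef_rot: [0.756, 0.654, -0.002, 0.0]
contact_force: [-0.2, -0.4, -0.4]
opening: 0.454
```

```bash
python3 - <<'E'
from plan import *
info()
a=snap('scene')
crop(a,380,140,440,200,10,'i1.png')
E
```

```text
t 15.83 pos [0.6056 0.2735 0.2601] yang -0.145 z [-0.003 -0.003 -1.   ] q [-0.31  0.74 -0.36  1.4   0.28  1.06 -0.87] F [-0.2 -0.4 -0.4] op 0.454
case frame [0.0454 0.0435]
```

View pics/i1.png

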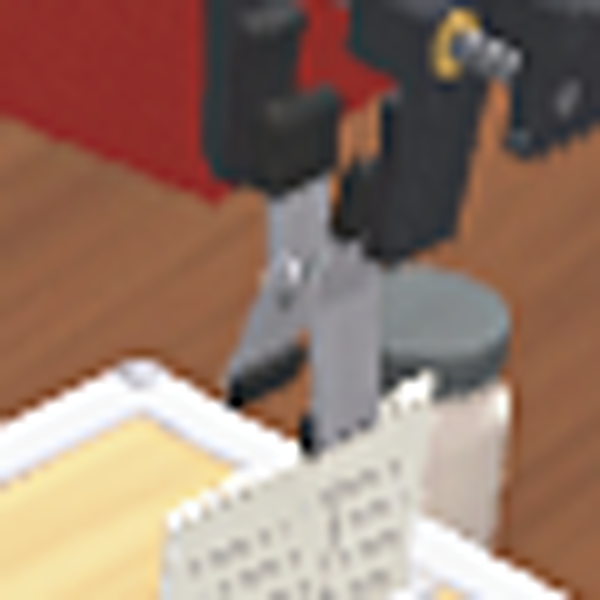

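Call:
{"api": "move_arm", "payload": {
  "turn": [
    [0, 0, 0],
    [0, 0, 0],
    [0, 0, 0],
    [0, 0, 0],
    [0, 0, 0],
    [0, 0, 0]
  ],
  "dp": [
    [0, 0, 0.3],
    [0, 0, 0.3],
    [0, 0, 0.3],
    [0, 0, 0.25],
    [0, 0, 0],
    [0, 0, 0]
  ],
  "jaw": [0.09, 0.09, 0.09, 0.09, 0.09, 0.09]
}}

```text
clock: 16.38
tool_pos: [0.6056, 0.2736, 0.2316]
eef_rot: [0.756, 0.654, -0.002, 0.0]
contact_force: [0.3, 0.1, -0.7]
opening: 0.455
```

```bash
python3 - <<'E'
from plan import *
info()
a=snap('scene')
crop(a,380,140,440,200,10,'i2.png')
E
```

```text
t 16.38 pos [0.6056 0.2736 0.2316] yang -0.145 z [-0.002 -0.003 -1.   ] q [-0.31  0.77 -0.35  1.43  0.29  1.   -0.88] F [ 0.3  0.1 -0.7] op 0.455
case frame [0.0454 0.0436]
```

View pics/i2.png

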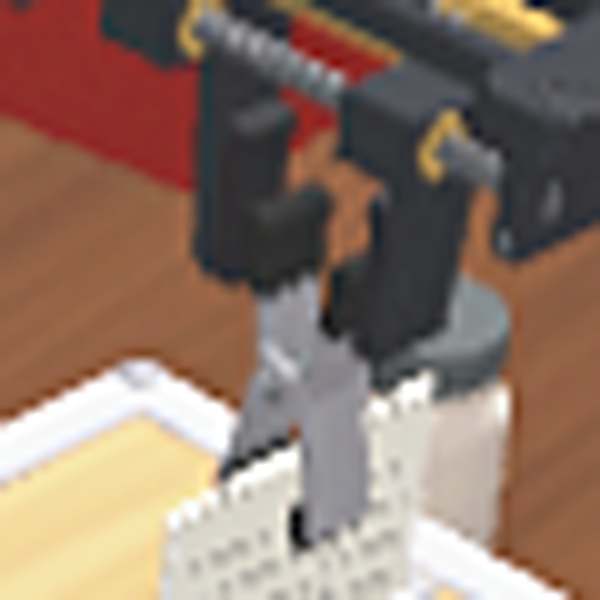

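```bash
python3 - <<'E'
from plan import *
a=snap('scene')
f=lambda q:np.round((proj(a,CW(q))-[380,140])*10)
print('cardends',f((.045,.095,.185)),f((.045,-.005,.185)))
for z in(.166,.169,.172):
  for x in(.055,.058,.061): print(z,x,f((x,.0436-.012,z)))
  for x in(.035,.032,.029): print(z,x,f((x,.0436-.012,z)))
crop(a,395,165,425,200,20,'i3.png')
E
```

```text
cardends [434. 388.] [171. 527.]
0.166 0.055 [291. 553.]
0.166 0.058 [299. 558.]
0.166 0.061 [308. 563.]
0.166 0.035 [234. 520.]
0.166 0.032 [225. 515.]
0.166 0.029 [217. 511.]
0.169 0.055 [292. 543.]
0.169 0.058 [300. 548.]
0.169 0.061 [309. 553.]
0.169 0.035 [235. 511.]
0.169 0.032 [226. 506.]
0.169 0.029 [218. 501.]
0.172 0.055 [293. 534.]
0.172 0.058 [302. 539.]
0.172 0.061 [310. 544.]
0.172 0.035 [236. 501.]
0.172 0.032 [227. 496.]
0.172 0.029 [219. 491.]
```

View pics/i3.png

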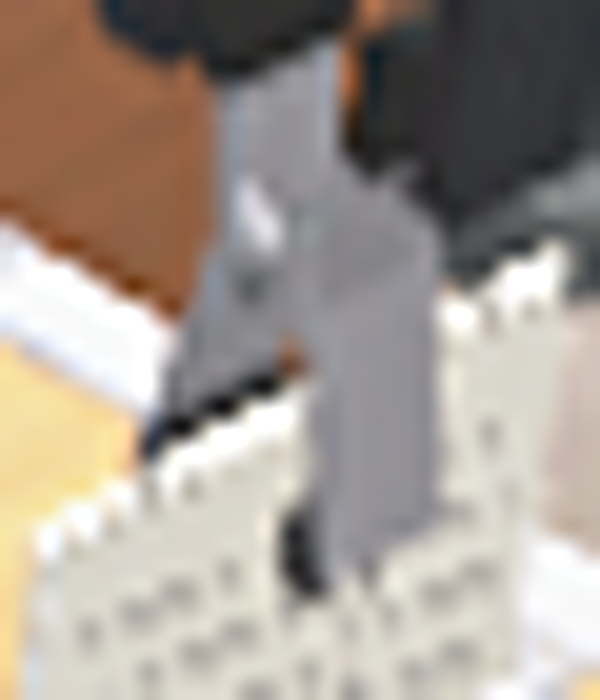

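```bash
python3 - <<'E'
from plan import *
print(r.finish_job()); info()
E
```

```text
the job is handed in; nothing more can be done
None
the job is handed in; nothing more can be done
```

The job is handed in: the hasp is down over the staple, and the clip is held open over the card's top edge, still squeezed. It took about 16.5 s of the 64 s.

- **Hasp:** I pushed it out and down with two slightly open fingers either side of the staple, then pressed it twice, up to about 18 N, until it would not move further. From the top image I estimate it at about 0.03–0.08 rad, under the 0.12 limit. That comes from one or two pixels, and nothing measured the angle directly. The arm hid the hasp from the top camera at the end, so I did not check it again.
- **Clip:** I took the black-sleeved clip off the bin rim and left the coloured look-alikes alone. The fingers closed to about 40 mm, which by your figures is roughly 0.5 rad open.
- **Last checks at the card:**
  - One jaw is on each side of the card, the tips are about 16 mm below its edge, and the near pad is about 12 mm clear of its face.
  - The clip sits within about 2 mm of the middle of the edge.
  - The force reading was under 1 N and the arm was still.
- **Small disagreements:** The card's edge appeared about 1 pixel (roughly 2 mm) higher than I had calculated. The clip tips hung about 3 mm lower than I first estimated, and I corrected for that before lowering.

The last full view, taken on the way to the card, showed nothing else disturbed.

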